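# Unstack the slide mailers into their colour cradles

## Task

Take the crossed pile of four slide mailers apart and lay each one in the cradle of its own colour, flat on the plate, right way up, straight along it and centred between the lips. First put away the two upper ones (blue and yellow) without shifting the two lower ones, then put away the lower two (green and red). Leave the small amber bottle and the round culture dish where they are.

Things in the scene. Friction and masses are not known exactly. Their poses are not given: they have to be found in the camera images.
- mailer_blue: blue slide mailer: closed flat case, blue with a white label on top, 100 mm long (its x) x 30 wide (y) x 22 high (z), about 60 g, loose. Origin: centre of its underside; z up. At the start one of the two upper ones: they lie parallel across the lower two, undersides 22 mm above the bench, 36 mm free between them; which lies at which side varies.
- mailer_yellow: yellow slide mailer: closed flat case, yellow with a white label on top, 100 mm long (its x) x 30 wide (y) x 22 high (z), about 60 g, loose. Origin: centre of its underside; z up. At the start one of the two upper ones: they lie parallel across the lower two, undersides 22 mm above the bench, 36 mm free between them; which lies at which side varies.
- mailer_green: green slide mailer: closed flat case, green with a white label on top, 100 mm long (its x) x 30 wide (y) x 22 high (z), about 60 g, loose. Origin: centre of its underside; z up. At the start one of the two lower ones: they lie parallel on the bench, crosswise under the upper two, 36 mm free between them; which lies at which side varies.
- mailer_red: red slide mailer: closed flat case, red with a white label on top, 100 mm long (its x) x 30 wide (y) x 22 high (z), about 60 g, loose. Origin: centre of its underside; z up. At the start one of the two lower ones: they lie parallel on the bench, crosswise under the upper two, 36 mm free between them; which lies at which side varies.
- cradle_blue: blue cradle, fixed: flat blue plate 126 mm long (its x) x 56 wide (y) x 5 thick with a low dark blue lip across each end (4 mm thick, top 10 mm above the bench), 118 mm free between the lips, long sides open. Origin: centre of its underside, on the bench; a mailer in it has its underside at 5 mm. Where each cradle stands, and its turn, varies.
- cradle_yellow: yellow cradle, fixed: flat yellow plate 126 mm long (its x) x 56 wide (y) x 5 thick with a low dark yellow lip across each end (4 mm thick, top 10 mm above the bench), 118 mm free between the lips, long sides open. Origin: centre of its underside, on the bench; a mailer in it has its underside at 5 mm. Where each cradle stands, and its turn, varies.
- cradle_green: green cradle, fixed: flat green plate 126 mm long (its x) x 56 wide (y) x 5 thick with a low dark green lip across each end (4 mm thick, top 10 mm above the bench), 118 mm free between the lips, long sides open. Origin: centre of its underside, on the bench; a mailer in it has its underside at 5 mm. Where each cradle stands, and its turn, varies.
- cradle_red: red cradle, fixed: flat red plate 126 mm long (its x) x 56 wide (y) x 5 thick with a low dark red lip across each end (4 mm thick, top 10 mm above the bench), 118 mm free between the lips, long sides open. Origin: centre of its underside, on the bench; a mailer in it has its underside at 5 mm. Where each cradle stands, and its turn, varies.
- medium_bottle: small amber bottle with a white cap, 40 mm across, 75 mm high, standing loose beyond the pile; not to be moved. Origin: centre of its underside.
- culture_dish: round closed culture dish, white lid over a pink base, 60 mm across, 16 mm high, loose on the bench beyond the pile; not to be moved. Origin: centre of its underside.
Not all that is in view belongs to the job. Several things have the shape of the mailer_red; the one meant has the colours described above.

How it is judged:
On the way, in this order (a step that is already met when the one before it is completed fails the run):
1. the blue and the yellow mailer lie in their cradles, released, while the green and the red one have not been shifted from where they lay (25 mm at most) (x of mailer_blue in the frame of cradle_blue between -0.012 and 0.012 m and y of mailer_blue in the frame of cradle_blue between -0.012 and 0.012 m and z of mailer_blue in the frame of cradle_blue between 0.002 and 0.008 m and angle between the x axis of mailer_blue and the x axis of cradle_blue, either way round below 0.2 rad and angle between each of mailer_blue, mailer_yellow's own z axis and vertical below 0.06 rad and contact force between the fingers and mailer_blue below 0.1 N and x of mailer_yellow in the frame of cradle_yellow between -0.012 and 0.012 m and y of mailer_yellow in the frame of cradle_yellow between -0.012 and 0.012 m and z of mailer_yellow in the frame of cradle_yellow between 0.002 and 0.008 m and angle between the x axis of mailer_yellow and the x axis of cradle_yellow, either way round below 0.2 rad and contact force between the fingers and mailer_yellow below 0.1 N and distance of each of mailer_green, mailer_red from where it was at the start of the episode below 0.025 m), for 0.2 s.
2. the green and the red mailer lie in their cradles too, released (x of mailer_green in the frame of cradle_green between -0.012 and 0.012 m and y of mailer_green in the frame of cradle_green between -0.012 and 0.012 m and z of mailer_green in the frame of cradle_green between 0.002 and 0.008 m and angle between the x axis of mailer_green and the x axis of cradle_green, either way round below 0.2 rad and angle between each of mailer_green, mailer_red's own z axis and vertical below 0.06 rad and contact force between the fingers and mailer_green below 0.1 N and x of mailer_red in the frame of cradle_red between -0.012 and 0.012 m and y of mailer_red in the frame of cradle_red between -0.012 and 0.012 m and z of mailer_red in the frame of cradle_red between 0.002 and 0.008 m and angle between the x axis of mailer_red and the x axis of cradle_red, either way round below 0.2 rad and contact force between the fingers and mailer_red below 0.1 N), for 0.2 s.
At the end, for the whole second after the job is handed in: Each mailer rests released in the cradle of its colour, right way up, flat on the plate (within 3 mm, 0.06 rad), centre within 12 mm of the cradle's along and across, length within 0.2 rad of the cradle's (either way round); bottle and dish within 20 mm of where they stood (all of step 2 and x of mailer_blue in the frame of cradle_blue between -0.012 and 0.012 m and y of mailer_blue in the frame of cradle_blue between -0.012 and 0.012 m and z of mailer_blue in the frame of cradle_blue between 0.002 and 0.008 m and angle between the x axis of mailer_blue and the x axis of cradle_blue, either way round below 0.2 rad and angle between each of mailer_blue, mailer_yellow's own z axis and vertical below 0.06 rad and contact force between the fingers and mailer_blue below 0.1 N and linear speed of each of mailer_blue, mailer_yellow, mailer_green, mailer_red below 0.02 m/s and angular speed of each of mailer_blue, mailer_yellow, mailer_green, mailer_red below 0.2 rad/s and x of mailer_yellow in the frame of cradle_yellow between -0.012 and 0.012 m and y of mailer_yellow in the frame of cradle_yellow between -0.012 and 0.012 m and z of mailer_yellow in the frame of cradle_yellow between 0.002 and 0.008 m and angle between the x axis of mailer_yellow and the x axis of cradle_yellow, either way round below 0.2 rad and contact force between the fingers and mailer_yellow below 0.1 N and distance of each of medium_bottle, culture_dish from where it was at the start of the episode below 0.02 m); the robot touches nothing.
It fails at once if the amber bottle is moved by more than 20 mm or tipped over (distance of medium_bottle from where it was at the start of the episode above 0.02 m or angle between medium_bottle's own z axis and vertical above 0.4 rad).
It fails at once if the culture dish is moved by more than 20 mm or tipped over (distance of culture_dish from where it was at the start of the episode above 0.02 m or angle between culture_dish's own z axis and vertical above 0.4 rad).
It also fails if it takes over 102 s, if anything falls off the work surface, if the arm or the gripper's body presses on something with over 40 N, if the wrist force passes 120 N, or if a joint passes its speed limit or range.

## Robot

A 6-joint arm with a two-finger parallel gripper is mounted at the origin on the work surface. World frame = base frame: x ahead of the robot, y to its left, z up, the work surface at z = 0. Lengths are in m, angles in rad, forces in N, time in s.
With the tool pointing down it reaches from about 0.35 to 0.975 m from the base axis. Payload 4.9 kg.
Tool frame: the origin (TCP) lies at the very end of the fingers, on their centre line; the grasp point (between the pads) lies 19 mm behind it; x points along the fingers, y is the direction in which the jaws open and shut, and the axes are right-handed (so a half turn about x gives the same grasp; the last joint's range is limited). The gripper opens to 85 mm and grips with 20 to 120 N. Pads are 22 mm wide; open, the fingers measure 114 mm over their backs; the gripper's body (76 mm by 85 mm) begins 54 mm behind the grasp point. The pads swing forward as they close: fully open they stand 13 mm farther back than shut.
Start: joints at [1.08, 0.053, 1.613, -0, 1.476, -0.119], TCP at [0.227, 0.582, 0.231] pointing down, gripper open.
Joint ranges: [-3.01, 3.01], [-1.01, 2.22], [0.06, 2.58], [-1.02, 4.17], [0.09, 2.62], [-3.14, 3.14]. Speed limits (rad/s): [2.57, 2.57, 3.14, 3.14, 3.14, 3.14].

## Interface

Orientations are given as a unit quaternion [x, y, z, w].
In Python, from workcell import robot gives the robot as it stands. The module is installed in compiled form; this text tells all that it offers.
- The arm moves only by the tool play_rows, never from a script. Its argument "moves" is a list of rows, each an object with "delta_pos": the shift along the tool's x, y, z in cm, a list of three; "angular": the turn, a rotation vector about the tool's x, y, z in degrees, a list of three; "fingers": the finger opening in cm, from 0 to 8.54. A call has 1 to 10 rows; each row is the pose to reach, as a shift and turn from the pose measured when the call began, along the tool's axes at that moment; what a row does not reach only later rows make up. A row lasts 1/12 s, in which the tool goes at most 41.7 mm and 7.16 degrees, less where a joint would pass 70% of its speed; a pose out of reach is approached as far as the arm can. A call with a gripper value outside its range is refused whole. The fingers move at their own pace and stop on an object; "newtons" is the grip in N (left out, the last holds). Time passes only in rows, so rows that repeat a pose let the fingers close. It gives the time, the measured TCP pose, the force and the opening at its end, in the units of the state.
- robot.state(): the state, without advancing time (a new reading comes with each control period).
- robot.get_image(name): name is "scene" or "top" or "wrist"; returns a dict with "pixels" (480x640x3 uint8, red, green, blue), "mtx" (3x3 intrinsics, pixels), "k1" (the pictures are not rectified: a ray, as slopes to the right and down, at radius r is drawn at 1 + k1 r^2 times it, then the intrinsics apply), "xyz" and "orientation" of the camera in the world; the wrist camera has in their place "tool_from_camera" (4x4, takes a point from camera to tool coordinates, whose origin is the TCP and whose axes are the tool frame's). Camera axes: x right, y up, looking along -z (the intrinsics and any distortion apply to the point x, -y, -z); pixel columns grow to the right and rows downward; lengths in m; the calibration is good to about 2 mm. A picture is of the moment at which its call begins: read the wrist's pose just before it. There is no depth.
- robot.hand_in(): hands the job in, once; it reports no verdict.
Trained networks look in a picture, given as the dict that the camera call returned (one of the last four; its "shot" number tells which), for a name from the list of things; names that differ only in an ending like _2 or _b are one class to them, and where a whole thing is asked for, a point or a joint stands for the part that bears it (a point fixed in the world has none). Each returns a list of dicts, best first, with "conf" (0 to 1); they miss things now and then, are a little off and sometimes report something else, mostly with a low value. They report only what shows in the picture. A call takes as long as a camera call. They do not tell look-alikes from the thing itself.
- robot.search_frame(picture, thing): "box" ([left, top, width, height] in pixels, round what is visible of it).
- robot.cut_out(picture, thing): "pixels" (480x640 bool, what is visible of it) and "box" ([left, top, width, height] in pixels, round what is visible of it).
- robot.spot_point(picture, thing): "centre" ([column, row] in pixels: a listed point, or the origin of a listed thing).
The state is a dict: "clock": time; "qpos": joint angles; "qd": joint speeds; "joint_torque": joint torques, N m; "position": TCP position; "tcp_rot": TCP orientation; "force": force on the tool from outside, world axes, zero at the start; "wrist_torque": the same for the moment, N m; "grip_width": finger opening in m.
Only numpy, scipy, OpenCV 4.12 (cv2) and the standard library are available. Lean on these libraries where they do the work, as an engineer would, in place of code of your own. Each camera call takes 0.05 s, during which the arm holds its last target.

## Working session

There is one attempt and no reset: what is moved stays moved. The work goes in short steps, Python scripts to look and compute and a tool call to move; the robot and the scene stay as the last step left them, time stands still between calls to the robot, and variables do not carry over. Pictures are saved under pics/ and viewed, and the job is handed in when it is done.

Besides the shell and the picture viewer there is one more tool, called after ">>>" as name(argument=value, ...) on one line, values as JSON. play_rows: Moves the arm, as the interface text tells. Its arguments: {"type":"object","properties":{"moves":{"type":"array"},"newtons":{"type":"number"}},"required":["moves"]}

```bash
mkdir -p pics; ls; python3 - <<'E'
from workcell import robot
import cv2
print(robot.state())
for n in("scene","top","wrist"):
    p=robot.get_image(n); cv2.imwrite(f"pics/{n}0.png",p["pixels"][...,::-1]); print(n,{k:v for k,v in p.items() if k!="pixels"})
E
```

```text
pics
{'clock': 0.0, 'qpos': array([ 1.07999994e+00,  5.33540519e-02,  1.61428121e+00, -1.73870050e-05,
        1.47599259e+00, -1.19010844e-01]), 'qd': array([ 0.00077228,  0.0003548 ,  0.00135526, -0.00234692,  0.00213801,
       -0.00070237]), 'joint_torque': array([ 4.04828188e-04, -3.93681443e+01, -3.70176530e+01, -8.19133834e-05,
        6.91575115e-03, -1.98901887e-05]), 'position': array([0.22676777, 0.58174884, 0.23007239]), 'tcp_rot': array([ 0.13000146,  0.69513441, -0.13137786,  0.69471406]), 'force': array([-0.96560061,  0.39907471, -0.90390931]), 'wrist_torque': array([-0.02018762,  0.07458013, -0.01333237]), 'grip_width': 0.08555786197347894}
scene {'mtx': array([[467.83470884,   0.        , 320.95624653],
       [  0.        , 467.83470884, 240.81678927],
       [  0.        ,   0.        ,   1.        ]]), 'k1': -0.11601492768486082, 'xyz': array([0.80480072, 0.36839231, 0.76230448]), 'orientation': array([0.08567664, 0.26934477, 0.91429679, 0.29012805]), 'shot': 1}
top {'mtx': array([[488.56789307,   0.        , 319.56976979],
       [  0.        , 488.56789307, 250.3375933 ],
       [  0.        ,   0.        ,   1.        ]]), 'k1': -0.018298747782178416, 'xyz': array([0.36983484, 0.01202023, 1.01768741]), 'orientation': array([-0.05075106,  0.05246542,  0.71088654, -0.69950843]), 'shot': 2}
wrist {'mtx': array([[411.83778086,   0.        , 318.57630557],
       [  0.        , 411.83778086, 231.17953235],
       [  0.        ,   0.        ,   1.        ]]), 'k1': -0.01583452304175543, 'tool_from_camera': array([[-1.21018193e-03,  3.21655372e-01, -9.46856038e-01,
        -1.41888408e-01],
       [ 9.99998865e-01,  1.23942907e-03, -8.57059047e-04,
         8.79974282e-04],
       [ 8.97883250e-04, -9.46856000e-01, -3.21656507e-01,
        -8.26308086e-02],
       [ 0.00000000e+00,  0.00000000e+00,  0.00000000e+00,
         1.00000000e+00]]), 'shot': 3}
```

View pics/scene0.png

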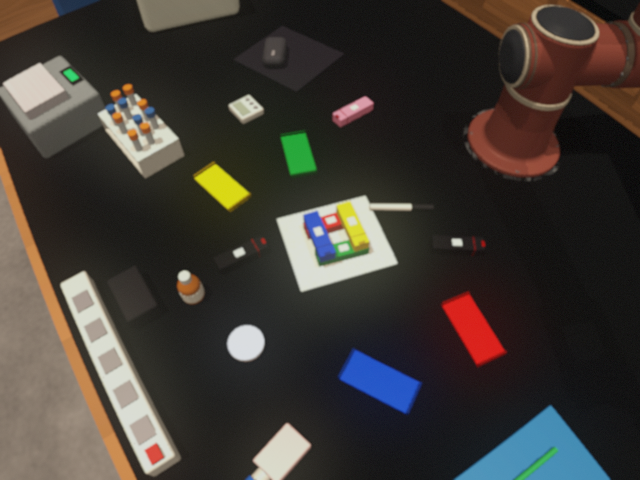

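View pics/top0.png

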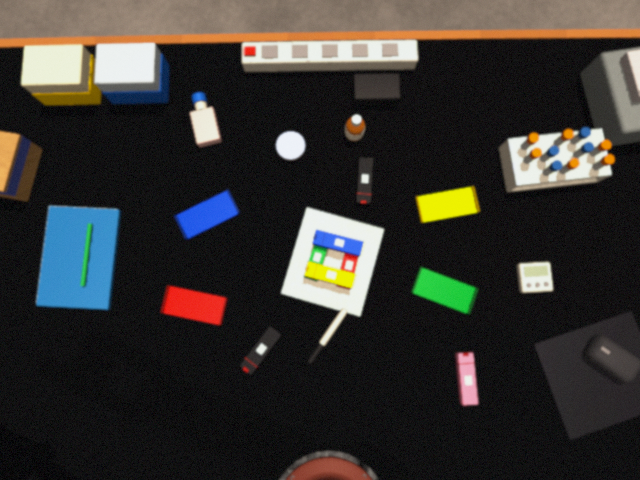

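View pics/wrist0.png

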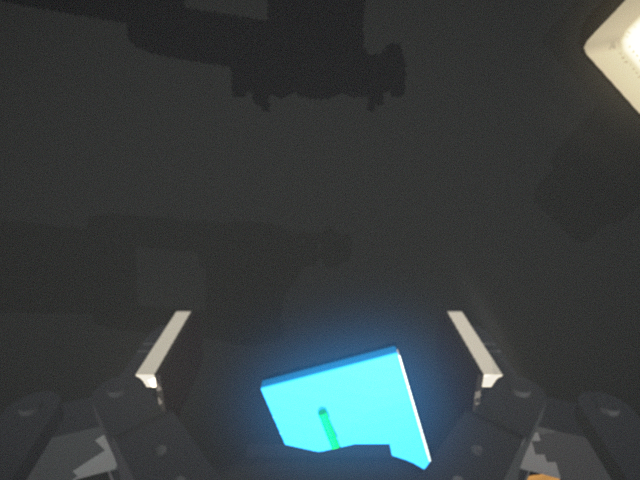

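The top view shows the pile on white paper: blue at (338,242), yellow at (330,275), green at (317,258) and red at (350,262). The cradles are blue (207,214), yellow (447,204), green (445,290) and red (194,305). The bottle is at (355,127) and the dish at (290,145). Look-alikes for the red mailer are black with a red tip at (365,180) and (262,350), and pink at (467,378). Next I measure the poses.

```bash
cat > h.py <<'E'
import numpy as np, cv2
from scipy.spatial.transform import Rotation as R
from workcell import robot
def cam(p,st=None):
    if "xyz" in p: return np.array(p["xyz"]),R.from_quat(p["orientation"]).as_matrix()
    T=p["tool_from_camera"]; Rt=R.from_quat(st["tcp_rot"]).as_matrix()
    return st["position"]+Rt@T[:3,3], Rt@T[:3,:3]
def topix(p,X,st=None):
    c,Rc=cam(p,st); q=(np.atleast_2d(X)-c)@Rc; s=np.c_[q[:,0]/-q[:,2],-q[:,1]/-q[:,2]]
    r2=(s**2).sum(1,keepdims=True); s=s*(1+p["k1"]*r2); K=p["mtx"]
    return np.c_[s[:,0]*K[0,0]+K[0,2],s[:,1]*K[1,1]+K[1,2]]
def toworld(p,uv,z,st=None):
    c,Rc=cam(p,st); K=p["mtx"]; uv=np.atleast_2d(uv).astype(float)
    d=np.c_[(uv[:,0]-K[0,2])/K[0,0],(uv[:,1]-K[1,2])/K[1,1]]; s=d.copy()
    for _ in range(20): s=d/(1+p["k1"]*(s**2).sum(1,keepdims=True))
    ray=np.c_[s[:,0],-s[:,1],-np.ones(len(s))]@Rc.T
    return c+ray*((z-c[2])/ray[:,2])[:,None]
def fit(p,mask,dims,zb,x0,st=None):
    """fit box (L,W,H) at base zb to silhouette mask; x0=(x,y,yaw). maximise IoU (soft)"""
    from scipy.optimize import minimize
    L,W,H=dims
    ys,xs=np.nonzero(mask); u0,v0=xs.min()-25,ys.min()-25; w,h=np.ptp(xs)+50,np.ptp(ys)+50
    S=4
    m=np.zeros((h,w),np.uint8); m[ys-v0,xs-u0]=255
    m=cv2.GaussianBlur(cv2.resize(m,None,fx=S,fy=S,interpolation=cv2.INTER_LINEAR),(0,0),4).astype(float)/255
    def sil(q):
        x,y,a=q; c,s=np.cos(a),np.sin(a)
        P=np.array([[sx*L/2,sy*W/2,zz] for sx in(-1,1) for sy in(-1,1) for zz in(zb,zb+H)])
        X=np.c_[x+c*P[:,0]-s*P[:,1],y+s*P[:,0]+c*P[:,1],P[:,2]]
        uv=(topix(p,X,st)-[u0,v0]+.5)*S
        hull=cv2.convexHull((uv*16).astype(np.int32)); im=np.zeros(m.shape,np.uint8)
        cv2.fillConvexPoly(im,hull,255,cv2.LINE_AA,4)
        return cv2.GaussianBlur(im,(0,0),4).astype(float)/255
    cost=lambda q:((sil(q)-m)**2).sum()/m.sum()
    best=None
    for da in(0,):
        sx=np.array([x0,*(np.array(x0)+d for d in([.008,0,0],[0,.008,0],[0,0,.12]))])
        r=minimize(cost,x0,method="Nelder-Mead",options=dict(initial_simplex=sx,xatol=1e-4,fatol=1e-5,maxiter=300))
        if best is None or r.fun<best.fun: best=r
    return best.x,best.fun
def wrap(a): return (a+np.pi/2)%np.pi-np.pi/2
E
python3 - <<'E'
from h import *
names=["mailer_blue","mailer_yellow","mailer_green","mailer_red","cradle_blue","cradle_yellow","cradle_green","cradle_red","medium_bottle","culture_dish"]
for n in("top","scene"):
    p=robot.get_image(n)
    for t in names:
        r=robot.cut_out(p,t)
        for d in r[:2]:
            m=d["pixels"]; ys,xs=np.nonzero(m); s=""
            if len(xs)<20: continue
            c=np.array([xs.mean(),ys.mean()])
            if t.startswith("cradle") or "mailer" in t:
                cr=t.startswith("cradle"); zb=0 if cr or t[7:] in("green","red") else .022
                dims=(.126,.056,.006) if cr else (.1,.03,.022)
                w=toworld(p,c,zb+.005 if cr else zb+.015)[0]
                (_,sz,_)=rr=cv2.minAreaRect(np.c_[xs,ys].astype(np.float32))
                b=cv2.boxPoints(rr); W=toworld(p,b,zb)[:,:2]; e=W[1]-W[0]; e2=W[2]-W[1]
                if np.linalg.norm(e2)>np.linalg.norm(e): e=e2
                q,f=fit(p,m,dims,zb,[w[0],w[1],np.arctan2(e[1],e[0])])
                s=f"xy {q[:2].round(4)} yaw {np.degrees(wrap(q[2])):.1f} res {f:.3f}"
            else: s=f"xy {toworld(p,c,.03 if t[0]=='m' else .01)[0].round(3)}"
            print(n,t,f"{d['conf']:.2f}",c.round(0),len(xs),s)
print(robot.state()["clock"])
E
```

```text
top mailer_blue 0.82 [337. 243.] 789 xy [ 0.5298 -0.0272] yaw 74.1 res 0.006
top mailer_yellow 0.96 [330. 275.] 775 xy [ 0.4646 -0.0104] yaw 73.8 res 0.006
top mailer_green 0.71 [318. 254.] 222 xy [0.5236 0.0101] yaw -7.5 res 1.962
top mailer_green 0.69 [349. 263.] 254 xy [ 0.4907 -0.052 ] yaw -21.5 res 1.639
top mailer_red 0.96 [364. 181.] 722 xy [ 0.666  -0.0885] yaw -5.4 res 0.005
top mailer_red 0.82 [260. 350.] 766 xy [0.3166 0.1318] yaw -38.2 res 0.010
top cradle_blue 0.65 [206. 215.] 1600 xy [0.5995 0.2468] yaw -64.1 res 0.004
top cradle_yellow 0.87 [447. 204.] 1603 xy [ 0.6139 -0.2643] yaw -80.3 res 0.005
top cradle_green 0.80 [444. 290.] 1668 xy [ 0.4312 -0.2489] yaw 68.1 res 0.005
top cradle_red 0.95 [194. 305.] 1688 xy [0.4097 0.2712] yaw 77.5 res 0.004
top cradle_red 0.49 [318. 255.] 242 xy [ 0.6914 -0.031 ] yaw -28.3 res 0.855
top medium_bottle 0.79 [355. 128.] 419 xy [ 0.776 -0.07   0.03 ]
top medium_bottle 0.49 [207. 214.] 1644 xy [0.594 0.241 0.03 ]
top culture_dish 0.76 [290. 145.] 645 xy [0.748 0.069 0.01 ]
scene mailer_blue 0.75 [318. 235.] 878 xy [ 0.5305 -0.0305] yaw 73.8 res 0.016
scene mailer_green 0.93 [342. 253.] 576 xy [0.5092 0.013 ] yaw -17.4 res 0.686
scene mailer_red 0.89 [329. 223.] 354 xy [ 0.4923 -0.0523] yaw -1.1 res 1.546
scene mailer_red 0.89 [241. 255.] 1053 xy [ 0.6651 -0.0894] yaw -4.6 res 0.006
scene cradle_blue 0.90 [380. 381.] 2639 xy [0.6012 0.2453] yaw -63.7 res 0.008
scene cradle_blue 0.54 [298. 153.] 1133 xy [ 0.4306 -0.2519] yaw 67.9 res 0.006
scene cradle_yellow 0.56 [221. 186.] 1375 xy [ 0.6148 -0.2671] yaw -80.3 res 0.007
scene cradle_green 0.68 [298. 153.] 1135 xy [ 0.4303 -0.2513] yaw 67.6 res 0.008
scene cradle_red 0.58 [473. 329.] 2193 xy [0.41   0.2682] yaw 77.5 res 0.005
scene medium_bottle 0.61 [190. 288.] 681 xy [ 0.778 -0.07   0.03 ]
scene culture_dish 0.94 [245. 343.] 1054 xy [0.747 0.066 0.01 ]
1.25
```

Both cameras agree to within about 3 mm. The names map to colours as described. The networks' "mailer_red" hits at (364,181) and (260,350) are the black look-alikes, and the real red one is at (350,262) in the pile. I'll check that with one crop and plan the first reach.

```bash
cat > g.py <<'E'
# usage: g.py x y z yawdeg [dz..]: deltas in tool frame to reach TCP xyz, pointing down, mailer axis at yaw (tool z-axis // mailer x)
import sys; from h import *
def go(x,y,z,yaw):
    s=robot.state(); Rt=R.from_quat(s["tcp_rot"]).as_matrix(); best=None
    for k in(0,180):
        a=np.radians(yaw+k); zt=np.array([np.cos(a),np.sin(a),0]); xt=np.array([0,0,-1.]); yt=np.cross(zt,xt)
        T=np.c_[xt,yt,zt]; rv=R.from_matrix(Rt.T@T).as_rotvec(degrees=True)
        if best is None or np.linalg.norm(rv)<np.linalg.norm(best): best=rv
    d=Rt.T@(np.array([x,y,z])-s["position"])*100
    print("clock %.2f"%s["clock"],"pos",s["position"].round(4),"zyaw %.1f"%np.degrees(np.arctan2(Rt[1,2],Rt[0,2])),"q6 %.2f"%s["qpos"][5],"F",s["force"].round(1),"w %.4f"%s["grip_width"])
    print("  delta_pos",d.round(2),"angular",best.round(1),"rows>=",int(np.ceil(max(np.linalg.norm(d)/4.17,np.linalg.norm(best)/7.16))))
a=list(map(float,sys.argv[1:]))
for i in range(0,len(a),4): go(*a[i:i+4])
E
python3 g.py .530 -.0288 .13 74
python3 - <<'E'
from h import *
im=cv2.imread("pics/top0.png")[195:325,270:400]; im2=cv2.imread("pics/scene0.png")[190:300,265:405]
cv2.imwrite("pics/crop.png",np.hstack([cv2.resize(im,(400,400),interpolation=2),cv2.resize(im2,(400,400),interpolation=2)]))
E
```

```text
clock 1.25 pos [0.227  0.5823 0.2313] zyaw -21.3 q6 -0.12 F [ 0.2 -0.5  0.4] w 0.0853
  delta_pos [ 10.13 -45.93  50.43] angular [84.7  0.   0. ] rows>= 17
```

View pics/crop.png

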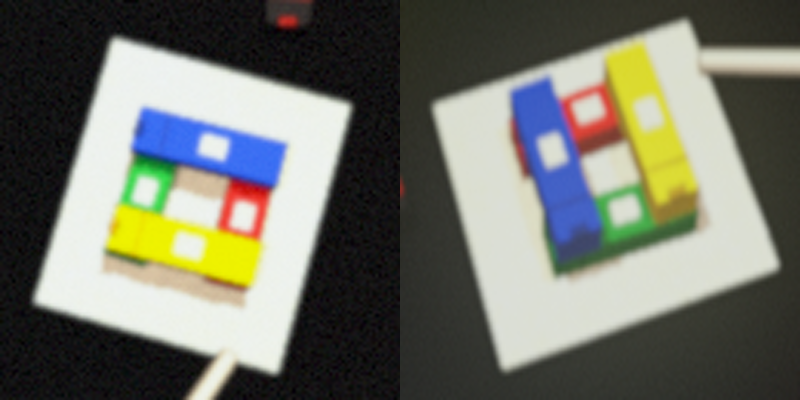

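The crop confirms it: blue and yellow lie on top, green is lower at the +y side, red is lower at the −y side, and all have white labels. Now moving over blue.

>>> play_rows(moves=[{"delta_pos": [2,-18,20],"angular": [40,0,0],"fingers": 5.5},{"delta_pos": [2,-18,20],"angular": [40,0,0],"fingers": 5.5},{"delta_pos": [2,-18,20],"angular": [40,0,0],"fingers": 5.5},{"delta_pos": [2,-18,20],"angular": [40,0,0],"fingers": 5.5},{"delta_pos": [2,-18,20],"angular": [40,0,0],"fingers": 5.5},{"delta_pos": [2,-18,20],"angular": [40,0,0],"fingers": 5.5},{"delta_pos": [10.1,-45.9,50.4],"angular": [84.7,0,0],"fingers": 5.5},{"delta_pos": [10.1,-45.9,50.4],"angular": [84.7,0,0],"fingers": 5.5},{"delta_pos": [10.1,-45.9,50.4],"angular": [84.7,0,0],"fingers": 5.5},{"delta_pos": [10.1,-45.9,50.4],"angular": [84.7,0,0],"fingers": 5.5}])

```text
clock: 2.08
position: [0.4119, 0.2109, 0.1816]
tcp_rot: [0.502, 0.499, -0.501, 0.499]
force: [1.1, -0.4, -0.4]
grip_width: 0.055
```

```bash
python3 g.py .530 -.0288 .13 74
```

```text
clock 2.08 pos [0.4119 0.2109 0.1816] zyaw -90.3 q6 0.32 F [ 1.1 -0.4 -0.4] w 0.0550
  delta_pos [ 5.17 11.93 23.91] angular [15.7 -0.  -0.1] rows>= 7
```

>>> play_rows(moves=[{"delta_pos": [5.2,11.9,23.9],"angular": [15.7,0,0],"fingers": 5.5},{"delta_pos": [5.2,11.9,23.9],"angular": [15.7,0,0],"fingers": 5.5},{"delta_pos": [5.2,11.9,23.9],"angular": [15.7,0,0],"fingers": 5.5},{"delta_pos": [5.2,11.9,23.9],"angular": [15.7,0,0],"fingers": 5.5},{"delta_pos": [5.2,11.9,23.9],"angular": [15.7,0,0],"fingers": 5.5},{"delta_pos": [5.2,11.9,23.9],"angular": [15.7,0,0],"fingers": 5.5},{"delta_pos": [5.2,11.9,23.9],"angular": [15.7,0,0],"fingers": 5.5},{"delta_pos": [5.2,11.9,23.9],"angular": [15.7,0,0],"fingers": 5.5},{"delta_pos": [5.2,11.9,23.9],"angular": [15.7,0,0],"fingers": 5.5}])

```text
clock: 2.83
position: [0.5297, -0.0297, 0.1293]
tcp_rot: [0.565, 0.425, -0.565, 0.425]
force: [0.3, 0.9, -0.3]
grip_width: 0.055
```

```bash
cat > w.py <<'E'
import sys; from h import *
# w.py picname [x y yaw zb L W H ...] overlay boxes on wrist view
def main():
    st=robot.state(); p=robot.get_image("wrist"); im=p["pixels"][...,::-1].copy(); a=sys.argv[2:]
    for i in range(0,len(a),7):
        x,y,yaw,zb,L,W,H=map(float,a[i:i+7]); c,s=np.cos(np.radians(yaw)),np.sin(np.radians(yaw))
        for z in(zb,zb+H):
            P=np.array([[x+c*u*L/2-s*v*W/2,y+s*u*L/2+c*v*W/2,z] for u,v in((-1,-1),(1,-1),(1,1),(-1,1))])
            cv2.polylines(im,[topix(p,P,st).round().astype(int)],True,(255,0,255),1)
    cv2.imwrite(f"pics/{sys.argv[1]}.png",im)
main()
E
python3 g.py .530 -.0288 .024 74; python3 w.py w1 .530 -.0288 74 .022 .1 .03 .022 .4646 -.012 74 .022 .1 .03 .022
```

```text
clock 2.83 pos [ 0.5297 -0.0297  0.1293] zyaw -106.1 q6 0.08 F [ 0.3  0.9 -0.3] w 0.0550
  delta_pos [10.53 -0.   -0.08] angular [-0.1 -0.1  0. ] rows>= 3
```

View pics/w1.png

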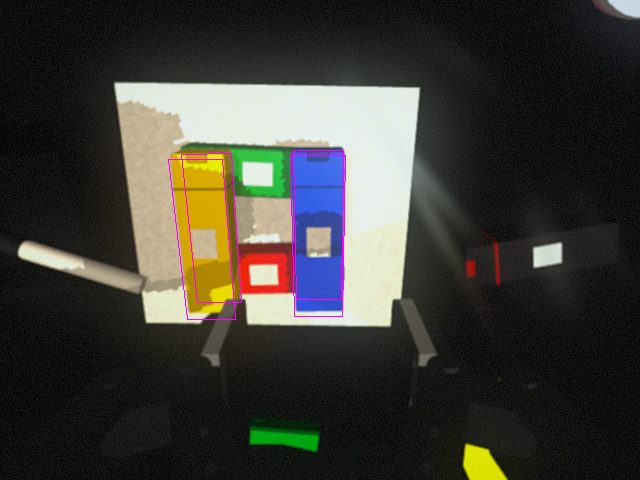

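The overlay matches blue to 2–3 mm (the edges at x 292–343), with blue about 2 mm further toward +y, as the top camera said. Descending.

>>> play_rows(moves=[{"delta_pos": [4,0,-0.2],"angular": [0,0,0],"fingers": 5.5},{"delta_pos": [7,0,-0.2],"angular": [0,0,0],"fingers": 5.5},{"delta_pos": [9,0,-0.2],"angular": [0,0,0],"fingers": 5.5},{"delta_pos": [10.5,0,-0.2],"angular": [0,0,0],"fingers": 5.5},{"delta_pos": [10.5,0,-0.2],"angular": [0,0,0],"fingers": 5.5},{"delta_pos": [10.5,0,-0.2],"angular": [0,0,0],"fingers": 5.5}], newtons=30)

```text
clock: 3.38
position: [0.5294, -0.0254, 0.0243]
tcp_rot: [0.565, 0.426, -0.564, 0.425]
force: [0.2, 0.6, 1.2]
grip_width: 0.0549
```

>>> play_rows(moves=[{"delta_pos": [0,0,0],"angular": [0,0,0],"fingers": 2.5},{"delta_pos": [0,0,0],"angular": [0,0,0],"fingers": 2.5},{"delta_pos": [0,0,0],"angular": [0,0,0],"fingers": 2.5},{"delta_pos": [0,0,0],"angular": [0,0,0],"fingers": 2.5},{"delta_pos": [0,0,0],"angular": [0,0,0],"fingers": 2.5},{"delta_pos": [0,0,0],"angular": [0,0,0],"fingers": 2.5},{"delta_pos": [0,0,0],"angular": [0,0,0],"fingers": 2.5},{"delta_pos": [0,0,0],"angular": [0,0,0],"fingers": 2.5}])

```text
clock: 4.05
position: [0.531, -0.0253, 0.0264]
tcp_rot: [0.566, 0.426, -0.563, 0.426]
force: [0.6, 1.8, 6.8]
grip_width: 0.0289
```

>>> play_rows(moves=[{"delta_pos": [-1,0,0],"angular": [0,0,0],"fingers": 2.5},{"delta_pos": [-2.5,0,0],"angular": [0,0,0],"fingers": 2.5},{"delta_pos": [-5,0,0],"angular": [0,0,0],"fingers": 2.5},{"delta_pos": [-8,0,0],"angular": [0,0,0],"fingers": 2.5},{"delta_pos": [-11,0,0],"angular": [0,0,0],"fingers": 2.5},{"delta_pos": [-11,0,0],"angular": [0,0,0],"fingers": 2.5}])

```text
clock: 4.55
position: [0.5349, -0.0264, 0.1445]
tcp_rot: [0.569, 0.422, -0.56, 0.429]
force: [0.6, 0.0, 0.6]
grip_width: 0.029
```

```bash
python3 g.py .600 .246 .12 -64 ; python3 w.py w2; python3 - <<'E'
from h import *
p=robot.get_image("top"); cv2.imwrite("pics/top1.png",p["pixels"][...,::-1])
E
```

```text
clock 4.55 pos [ 0.5349 -0.0264  0.1445] zyaw -105.9 q6 0.09 F [0.6 0.  0.6] w 0.0290
  delta_pos [  2.52  -1.26 -27.97] angular [-41.9   0.1  -0.9] rows>= 7
```

View pics/w2.png

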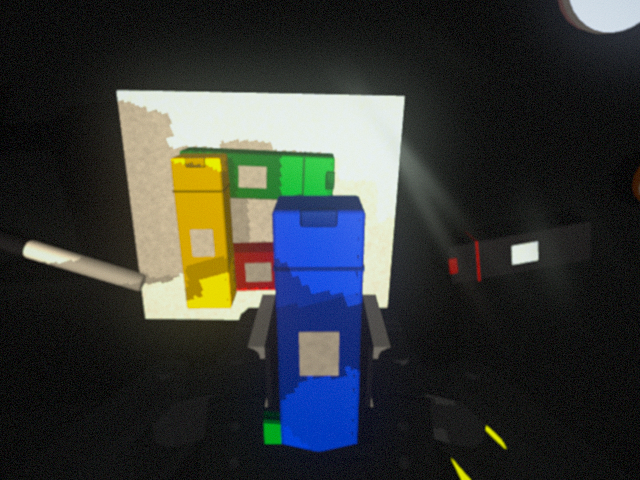

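Blue is held level in the wrist view, with its label at (319,353). Checking where it sits in the hand.

```bash
cat > held.py <<'E'
import sys; from h import *
# held.py col row: label pixel -> tool y,z assuming tool x of top
st=robot.state(); p=robot.get_image("wrist")
T=p["tool_from_camera"]; K=p["mtx"]
def tool_at(u,v,xt):
    d=np.array([(u-K[0,2])/K[0,0],(v-K[1,2])/K[1,1]]); s=d.copy()
    for _ in range(20): s=d/(1+p["k1"]*(s@s))
    r=T[:3,:3]@np.array([s[0],-s[1],-1]); o=T[:3,3]; return o+r*((xt-o[0])/r[0])
u,v=map(float,sys.argv[1:3])
for xt in(-.016,-.018,-.020,-.022): print(xt,(tool_at(u,v,xt)*1000).round(1))
E
python3 held.py 319 353
```

```text
-0.016 [-16.    0.3   5.1]
-0.018 [-18.    0.3   3.7]
-0.02 [-20.    0.3   2.3]
-0.022 [-22.    0.3   0.9]
```

>>> play_rows(moves=[{"delta_pos": [0,-0.2,-4],"angular": [-6,0,0],"fingers": 2.5},{"delta_pos": [0,-0.4,-8],"angular": [-12,0,0],"fingers": 2.5},{"delta_pos": [0,-0.6,-12],"angular": [-18,0,0],"fingers": 2.5},{"delta_pos": [1,-0.8,-16],"angular": [-24,0,0],"fingers": 2.5},{"delta_pos": [2,-1,-20],"angular": [-30,0,0],"fingers": 2.5},{"delta_pos": [4,-1.2,-24],"angular": [-36,0,-0.5],"fingers": 2.5},{"delta_pos": [5,-1.3,-27],"angular": [-41.9,0,-0.9],"fingers": 2.5},{"delta_pos": [7,-1.3,-28.1],"angular": [-41.9,0,-0.9],"fingers": 2.5},{"delta_pos": [9,-1.3,-28.1],"angular": [-41.9,0,-0.9],"fingers": 2.5},{"delta_pos": [9,-1.3,-28.1],"angular": [-41.9,0,-0.9],"fingers": 2.5}])

```text
clock: 5.53
position: [0.5905, 0.2479, 0.0399]
tcp_rot: [0.369, 0.606, -0.38, 0.593]
force: [-0.6, -1.6, -1.2]
grip_width: 0.0294
```

```bash
python3 g.py .600 .246 .010 -64 ; python3 w.py w3 .600 .246 -64 0 .126 .056 .005
```

```text
clock 5.53 pos [0.5905 0.2479 0.0399] zyaw -64.0 q6 -0.18 F [-0.6 -1.6 -1.2] w 0.0294
  delta_pos [2.97 0.84 0.61] angular [ 0.  -0.4  1.3] rows>= 1
```

View pics/w3.png

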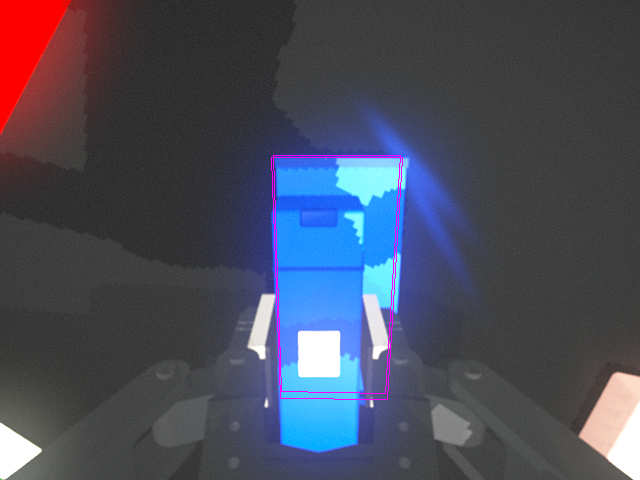

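The cradle matches its overlay within about 1–2 mm. Correcting sideways, then lowering.

>>> play_rows(moves=[{"delta_pos": [0,0.9,0.5],"angular": [0,-0.4,1.3],"fingers": 2.5},{"delta_pos": [0,0.9,0.5],"angular": [0,-0.4,1.3],"fingers": 2.5},{"delta_pos": [0.5,0.9,0.5],"angular": [0,-0.4,1.3],"fingers": 2.5},{"delta_pos": [1,0.9,0.5],"angular": [0,-0.4,1.3],"fingers": 2.5},{"delta_pos": [1.5,0.9,0.5],"angular": [0,-0.4,1.3],"fingers": 2.5},{"delta_pos": [2,0.9,0.5],"angular": [0,-0.4,1.3],"fingers": 2.5},{"delta_pos": [2.5,0.9,0.5],"angular": [0,-0.4,1.3],"fingers": 2.5},{"delta_pos": [2.7,0.9,0.5],"angular": [0,-0.4,1.3],"fingers": 2.5},{"delta_pos": [2.7,0.9,0.5],"angular": [0,-0.4,1.3],"fingers": 2.5}])

```text
clock: 6.33
position: [0.6007, 0.2467, 0.0139]
tcp_rot: [0.375, 0.6, -0.375, 0.6]
force: [0.3, 0.3, -1.4]
grip_width: 0.0294
```

```bash
python3 g.py .600 .246 .010 -64
```

```text
clock 6.33 pos [0.6007 0.2467 0.0139] zyaw -64.0 q6 -0.18 F [ 0.3  0.3 -1.4] w 0.0294
  delta_pos [ 0.39 -0.09  0.04] angular [-0. -0. -0.] rows>= 1
```

>>> play_rows(moves=[{"delta_pos": [0.2,0,0],"angular": [0,0,0],"fingers": 2.5},{"delta_pos": [0.3,0,0],"angular": [0,0,0],"fingers": 2.5},{"delta_pos": [0.45,0,0],"angular": [0,0,0],"fingers": 2.5},{"delta_pos": [0.5,0,0],"angular": [0,0,0],"fingers": 2.5}])

```text
clock: 6.67
position: [0.601, 0.2468, 0.0095]
tcp_rot: [0.375, 0.6, -0.375, 0.6]
force: [-1.3, -0.0, 3.7]
grip_width: 0.0294
```

Light contact (3.7 N up). Releasing and rising.

>>> play_rows(moves=[{"delta_pos": [0,0,0],"angular": [0,0,0],"fingers": 5},{"delta_pos": [0,0,0],"angular": [0,0,0],"fingers": 5},{"delta_pos": [0,0,0],"angular": [0,0,0],"fingers": 5},{"delta_pos": [0,0,0],"angular": [0,0,0],"fingers": 5},{"delta_pos": [-2,0,0],"angular": [0,0,0],"fingers": 5},{"delta_pos": [-6,0,0],"angular": [0,0,0],"fingers": 5},{"delta_pos": [-10,0,0],"angular": [0,0,0],"fingers": 5},{"delta_pos": [-13,0,0],"angular": [0,0,0],"fingers": 5},{"delta_pos": [-13,0,0],"angular": [0,0,0],"fingers": 5}])

```text
clock: 7.42
position: [0.6057, 0.2482, 0.1492]
tcp_rot: [0.379, 0.596, -0.371, 0.603]
force: [1.3, -0.2, 1.4]
grip_width: 0.0501
```

```bash
python3 g.py .4646 -.011 .13 74; python3 w.py w4 .600 .246 -64 0 .126 .056 .005 .600 .246 -64 0.005 .1 .03 .022
```

```text
clock 7.42 pos [0.6057 0.2482 0.1492] zyaw -64.0 q6 -0.18 F [ 1.3 -0.2  1.4] w 0.0501
  delta_pos [  1.59 -24.07  17.11] angular [42.  -0.2 -0.9] rows>= 8
```

View pics/w4.png

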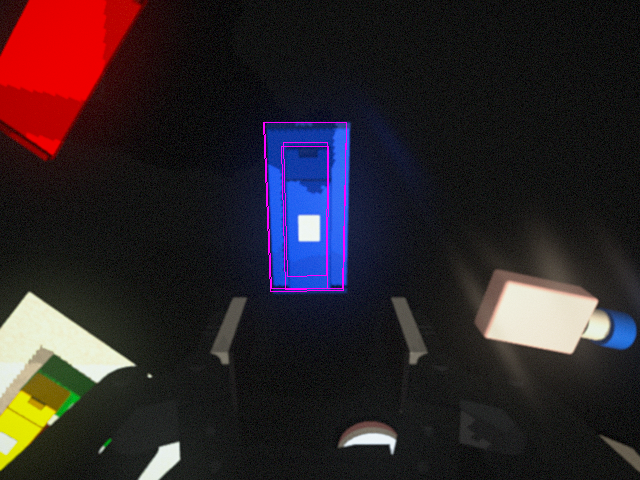

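Blue lies centred in its cradle, with the mailer and label at (308,228) matching the overlay within 1–2 mm. Next, yellow.

>>> play_rows(moves=[{"delta_pos": [0,-3,2.1],"angular": [6,0,0],"fingers": 5.5},{"delta_pos": [0,-6,4.3],"angular": [12,0,0],"fingers": 5.5},{"delta_pos": [0,-9,6.4],"angular": [18,0,0],"fingers": 5.5},{"delta_pos": [0,-12,8.6],"angular": [24,0,0],"fingers": 5.5},{"delta_pos": [1,-15,10.7],"angular": [30,0,0],"fingers": 5.5},{"delta_pos": [1,-18,12.8],"angular": [36,0,-0.5],"fingers": 5.5},{"delta_pos": [1.5,-21,15],"angular": [42,-0.2,-0.9],"fingers": 5.5},{"delta_pos": [1.6,-24.1,17.1],"angular": [42,-0.2,-0.9],"fingers": 5.5},{"delta_pos": [1.6,-24.1,17.1],"angular": [42,-0.2,-0.9],"fingers": 5.5},{"delta_pos": [1.6,-24.1,17.1],"angular": [42,-0.2,-0.9],"fingers": 5.5}])

```text
clock: 8.3
position: [0.4611, -0.0126, 0.1257]
tcp_rot: [-0.563, -0.426, 0.568, -0.423]
force: [-0.5, 0.2, 0.1]
grip_width: 0.055
```

```bash
python3 g.py .4646 -.011 .025 74; python3 w.py w5 .4646 -.011 74 .022 .1 .03 .022 .506 .012 -16 0 .1 .03 .022 .488 -.052 -16 0 .1 .03 .022
```

```text
clock 8.30 pos [ 0.4611 -0.0126  0.1257] zyaw -106.2 q6 0.10 F [-0.5  0.2  0.1] w 0.0550
  delta_pos [10.07  0.35 -0.28] angular [-0.2  0.2  0.4] rows>= 3
```

View pics/w5.png

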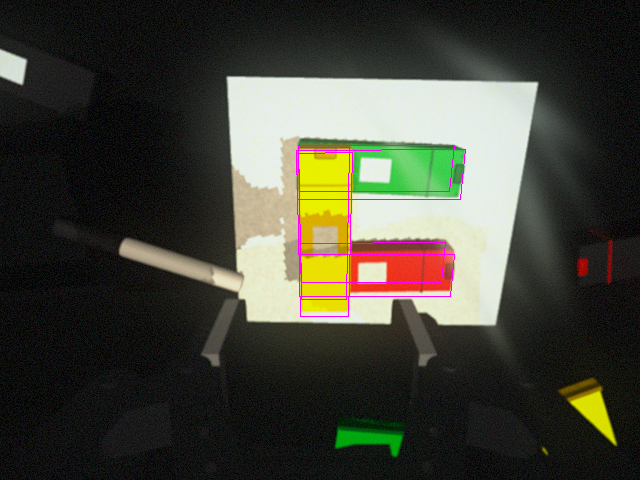

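Yellow, green and red all sit within about 4 px of their overlays, shifted roughly 2 mm toward +y. Descending on yellow.

>>> play_rows(moves=[{"delta_pos": [3,0.3,-0.4],"angular": [0,0.2,0.4],"fingers": 5.5},{"delta_pos": [6,0.3,-0.4],"angular": [0,0.2,0.4],"fingers": 5.5},{"delta_pos": [8.5,0.3,-0.4],"angular": [0,0.2,0.4],"fingers": 5.5},{"delta_pos": [10,0.3,-0.4],"angular": [0,0.2,0.4],"fingers": 5.5},{"delta_pos": [10,0.3,-0.4],"angular": [0,0.2,0.4],"fingers": 5.5},{"delta_pos": [10,0.3,-0.4],"angular": [0,0.2,0.4],"fingers": 5.5}])

```text
clock: 8.85
position: [0.4649, -0.0077, 0.0253]
tcp_rot: [0.565, 0.426, -0.565, 0.425]
force: [0.3, -0.2, -0.4]
grip_width: 0.0552
```

>>> play_rows(moves=[{"delta_pos": [0,0,0],"angular": [0,0,0],"fingers": 2.5},{"delta_pos": [0,0,0],"angular": [0,0,0],"fingers": 2.5},{"delta_pos": [0,0,0],"angular": [0,0,0],"fingers": 2.5},{"delta_pos": [0,0,0],"angular": [0,0,0],"fingers": 2.5},{"delta_pos": [0,0,0],"angular": [0,0,0],"fingers": 2.5},{"delta_pos": [0,0,0],"angular": [0,0,0],"fingers": 2.5},{"delta_pos": [0,0,0],"angular": [0,0,0],"fingers": 2.5}])

```text
clock: 9.43
position: [0.4664, -0.0077, 0.027]
tcp_rot: [0.566, 0.426, -0.564, 0.426]
force: [-0.2, 2.1, 6.4]
grip_width: 0.0291
```

>>> play_rows(moves=[{"delta_pos": [-1,0,0],"angular": [0,0,0],"fingers": 2.5},{"delta_pos": [-2.5,0,0],"angular": [0,0,0],"fingers": 2.5},{"delta_pos": [-5,0,0],"angular": [0,0,0],"fingers": 2.5},{"delta_pos": [-8,0,0],"angular": [0,0,0],"fingers": 2.5},{"delta_pos": [-11,0,0],"angular": [0,0,0],"fingers": 2.5},{"delta_pos": [-11,0,0],"angular": [0,0,0],"fingers": 2.5}])

```text
clock: 9.93
position: [0.47, -0.0087, 0.1444]
tcp_rot: [0.568, 0.422, -0.561, 0.429]
force: [0.7, 0.0, 0.6]
grip_width: 0.0295
```

```bash
python3 g.py .614 -.2655 .12 -80.3; python3 w.py w6
```

```text
clock 9.93 pos [ 0.47   -0.0087  0.1444] zyaw -106.0 q6 0.10 F [0.7 0.  0.6] w 0.0295
  delta_pos [ 2.67 20.89 20.72] angular [-25.7   0.   -0.8] rows>= 8
```

View pics/w6.png

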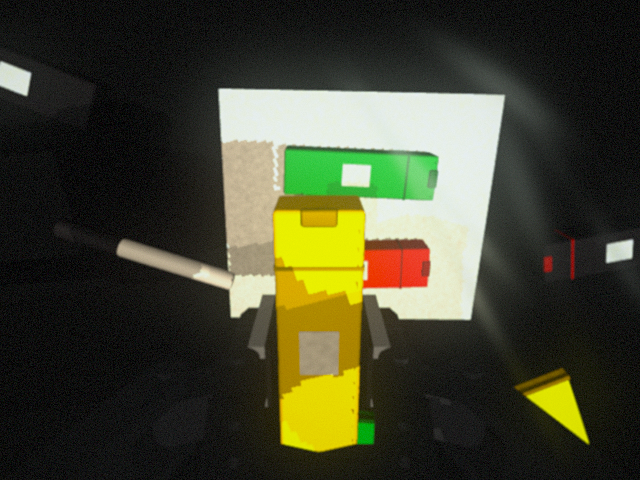

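Yellow is held level (label at (319,352), same as blue), and green and red have not moved. Carrying it to the yellow cradle.

>>> play_rows(moves=[{"delta_pos": [0,2.6,2.6],"angular": [-4,0,0],"fingers": 2.5},{"delta_pos": [0,5.2,5.2],"angular": [-8,0,0],"fingers": 2.5},{"delta_pos": [0,7.8,7.8],"angular": [-12,0,0],"fingers": 2.5},{"delta_pos": [0,10.4,10.4],"angular": [-16,0,0],"fingers": 2.5},{"delta_pos": [0,13,13],"angular": [-20,0,0],"fingers": 2.5},{"delta_pos": [1,15.7,15.6],"angular": [-24,0,-0.5],"fingers": 2.5},{"delta_pos": [2,18.4,18.2],"angular": [-25.7,0,-0.8],"fingers": 2.5},{"delta_pos": [4,20.9,20.6],"angular": [-25.7,0,-0.8],"fingers": 2.5},{"delta_pos": [6,20.9,20.6],"angular": [-25.7,0,-0.8],"fingers": 2.5},{"delta_pos": [7,20.9,20.6],"angular": [-25.7,0,-0.8],"fingers": 2.5}])

```text
clock: 10.82
position: [0.6114, -0.2647, 0.0684]
tcp_rot: [0.455, 0.543, -0.458, 0.537]
force: [-1.6, 1.2, -1.4]
grip_width: 0.0294
```

```bash
python3 g.py .614 -.2655 .014 -80.3; python3 w.py w7 .614 -.2655 -80.3 0 .126 .056 .005
```

```text
clock 10.82 pos [ 0.6114 -0.2647  0.0684] zyaw -80.4 q6 -0.69 F [-1.6  1.2 -1.4] w 0.0294
  delta_pos [5.44 0.29 0.15] angular [-0.1 -0.3  0.5] rows>= 2
```

View pics/w7.png

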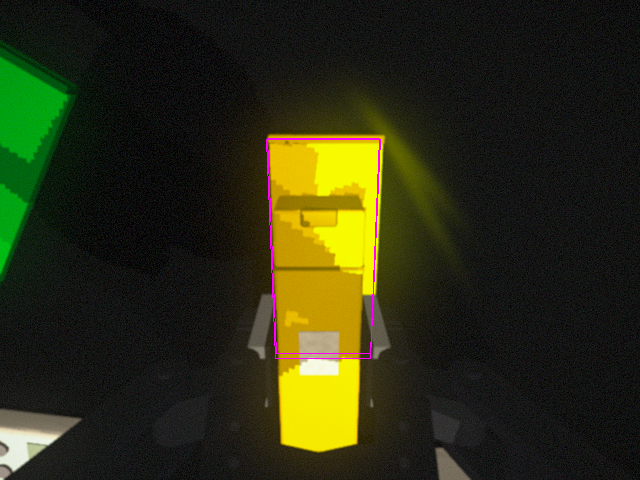

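The overlay is good to about 1 mm. Lowering.

>>> play_rows(moves=[{"delta_pos": [1,0.35,0],"angular": [0,-0.3,0.5],"fingers": 2.5},{"delta_pos": [2.5,0.35,0],"angular": [0,-0.3,0.5],"fingers": 2.5},{"delta_pos": [3.5,0.35,0],"angular": [0,-0.3,0.5],"fingers": 2.5},{"delta_pos": [4.3,0.35,0],"angular": [0,-0.3,0.5],"fingers": 2.5},{"delta_pos": [5,0.35,0],"angular": [0,-0.3,0.5],"fingers": 2.5},{"delta_pos": [5.4,0.35,0],"angular": [0,-0.3,0.5],"fingers": 2.5},{"delta_pos": [5.4,0.35,0],"angular": [0,-0.3,0.5],"fingers": 2.5}])

```text
clock: 11.45
position: [0.6124, -0.2616, 0.0118]
tcp_rot: [0.456, 0.542, -0.456, 0.539]
force: [0.5, 0.2, -0.8]
grip_width: 0.0291
```

>>> play_rows(moves=[{"delta_pos": [0.2,0,0],"angular": [0,0,0],"fingers": 2.5},{"delta_pos": [0.35,0,0],"angular": [0,0,0],"fingers": 2.5},{"delta_pos": [0.45,0,0],"angular": [0,0,0],"fingers": 2.5},{"delta_pos": [0.45,0,0],"angular": [0,0,0],"fingers": 2.5}])

```text
clock: 11.78
position: [0.6131, -0.2619, 0.0101]
tcp_rot: [0.456, 0.542, -0.456, 0.539]
force: [-5.6, 3.0, 7.8]
grip_width: 0.0293
```

```bash
python3 g.py .614 -.2655 .010 -80.3
```

```text
clock 11.78 pos [ 0.6131 -0.2619  0.0101] zyaw -80.3 q6 -0.68 F [-5.6  3.   7.8] w 0.0293
  delta_pos [0.   0.03 0.37] angular [-0.  -0.2  0.2] rows>= 1
```

>>> play_rows(moves=[{"delta_pos": [-0.1,0,0],"angular": [0,0,0],"fingers": 5},{"delta_pos": [-0.1,0,0],"angular": [0,0,0],"fingers": 5},{"delta_pos": [-0.1,0,0],"angular": [0,0,0],"fingers": 5},{"delta_pos": [-0.1,0,0],"angular": [0,0,0],"fingers": 5},{"delta_pos": [-2,0,0],"angular": [0,0,0],"fingers": 5},{"delta_pos": [-6,0,0],"angular": [0,0,0],"fingers": 5},{"delta_pos": [-10,0,0],"angular": [0,0,0],"fingers": 5},{"delta_pos": [-13,0,0],"angular": [0,0,0],"fingers": 5},{"delta_pos": [-13,0,0],"angular": [0,0,0],"fingers": 5}])

```text
clock: 12.53
position: [0.6177, -0.2646, 0.1495]
tcp_rot: [0.457, 0.537, -0.455, 0.544]
force: [1.4, -0.3, 1.4]
grip_width: 0.0503
```

```bash
cat > m.py <<'E'
import sys; from h import *
spec=dict(mailer_blue=((.1,.03,.022),.005,(.600,.246,-64)),mailer_yellow=((.1,.03,.022),.005,(.614,-.2655,-80.3)),
 mailer_green=((.1,.03,.022),0,(.506,.012,-16)),mailer_red=((.1,.03,.022),0,(.488,-.052,-16)))
if len(sys.argv)>3:
    spec["mailer_green"]=((.1,.03,.022),.005,(.4305,-.25,67.9)); spec["mailer_red"]=((.1,.03,.022),.005,(.410,.2697,77.5))
for n in("top","scene"):
    p=robot.get_image(n); cv2.imwrite(f"pics/{sys.argv[1]}_{n}.png",p["pixels"][...,::-1])
    for t in sys.argv[2].split(","):
        dims,zb,x0=spec[t]
        for d in robot.cut_out(p,t)[:3]:
            m=d["pixels"]; ys,xs=np.nonzero(m)
            if len(xs)<20: continue
            w=toworld(p,[xs.mean(),ys.mean()],zb+.012)[0]
            if np.hypot(*(w[:2]-x0[:2]))>.05: continue
            q,f=fit(p,m,dims,zb,[w[0],w[1],np.radians(x0[2])])
            print(n,t,"%.2f"%d["conf"],len(xs),q[:2].round(4),"yaw %.1f res %.3f"%(np.degrees(wrap(q[2])),f))
E
python3 m.py p2 mailer_blue,mailer_yellow,mailer_green,mailer_red; python3 w.py w8 .614 -.2655 -80.3 0 .126 .056 .005 .614 -.2655 -80.3 .005 .1 .03 .022;python3 g.py .508 .014 .13 -16
```

```text
top mailer_blue 0.95 803 [0.6013 0.2449] yaw -63.9 res 0.012
top mailer_yellow 0.93 403 [ 0.6077 -0.2349] yaw -80.6 res 0.846
top mailer_green 0.84 775 [0.5059 0.0136] yaw -18.3 res 0.008
top mailer_red 0.64 711 [ 0.4882 -0.0513] yaw -14.9 res 0.008
scene mailer_yellow 0.88 687 [ 0.6138 -0.2657] yaw -81.2 res 0.034
scene mailer_green 0.76 1032 [0.5061 0.0111] yaw -18.6 res 0.007
scene mailer_red 0.58 870 [ 0.4894 -0.0528] yaw -14.6 res 0.054
clock 13.08 pos [ 0.6131 -0.262   0.139 ] zyaw -80.3 q6 -0.68 F [ 0.9 -0.6  0. ] w 0.0502
  delta_pos [  1.03  -5.73 -28.97] angular [-64.3  -0.3   0.1] rows>= 9
```

View pics/w8.png

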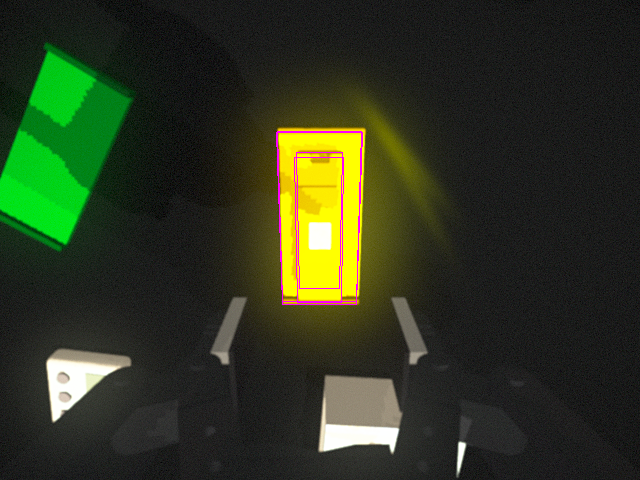

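View pics/p2_top.png

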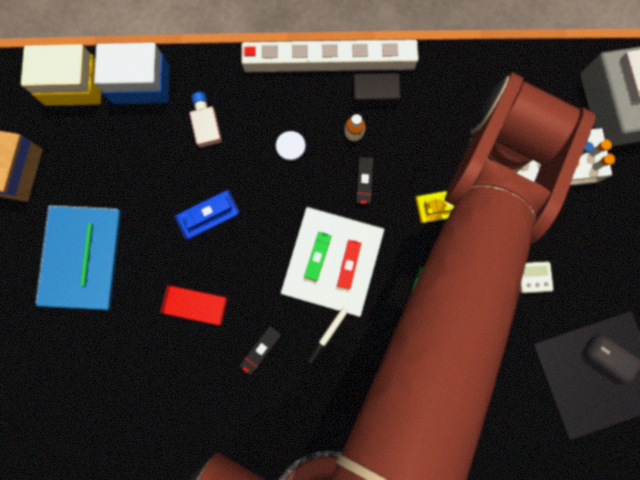

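Step 1 looks met. Blue measures (0.601,0.245), yaw −64. Yellow measures (0.614,−0.266), yaw −81; the top view of it is half hidden by the arm. Green and red have not shifted. Next is green at (0.506,0.0125), yaw −18.4.

>>> play_rows(moves=[{"delta_pos": [0,-0.6,-3],"angular": [-6.9,0,0],"fingers": 5},{"delta_pos": [0,-1.2,-6],"angular": [-13.8,0,0],"fingers": 5},{"delta_pos": [0,-1.8,-9],"angular": [-20.7,0,0],"fingers": 5},{"delta_pos": [0,-2.4,-12],"angular": [-27.6,0,0],"fingers": 5},{"delta_pos": [0,-3,-15],"angular": [-34.5,0,0],"fingers": 5},{"delta_pos": [0,-3.6,-18],"angular": [-41.4,0,0],"fingers": 5},{"delta_pos": [0,-4.2,-21],"angular": [-48.3,0,0],"fingers": 5},{"delta_pos": [0,-4.8,-24],"angular": [-55.2,0,0],"fingers": 5},{"delta_pos": [0.5,-5.4,-27],"angular": [-62,0,0],"fingers": 5},{"delta_pos": [1,-5.7,-29],"angular": [-62,-0.3,0.1],"fingers": 5}])

```text
clock: 13.92
position: [0.5074, 0.0163, 0.1304]
tcp_rot: [0.111, 0.698, -0.111, 0.698]
force: [-0.1, -0.7, 0.6]
grip_width: 0.0499
```

```bash
python3 g.py .506 .0128 .004 -18.4; python3 w.py w9 .506 .0125 -18.4 0 .1 .03 .022 .489 -.052 -15 0 .1 .03 .022
```

```text
clock 13.92 pos [0.5074 0.0163 0.1304] zyaw -18.1 q6 -1.37 F [-0.1 -0.7  0.6] w 0.0499
  delta_pos [12.64 -0.39 -0.03] angular [ 0.3  0.  -0. ] rows>= 4
```

View pics/w9.png

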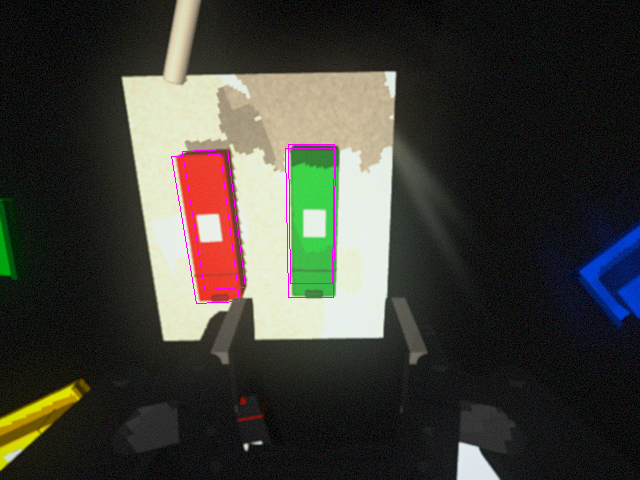

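Green matches its overlay within about 1 mm (label at (314,223)), and the red one's edge stays well clear. Descending.

>>> play_rows(moves=[{"delta_pos": [3,-0.3,0],"angular": [0.3,0,0],"fingers": 5},{"delta_pos": [6.5,-0.3,0],"angular": [0.3,0,0],"fingers": 5},{"delta_pos": [9,-0.3,0],"angular": [0.3,0,0],"fingers": 5},{"delta_pos": [11,-0.3,0],"angular": [0.3,0,0],"fingers": 5},{"delta_pos": [12,-0.3,0],"angular": [0.3,0,0],"fingers": 5},{"delta_pos": [12.5,-0.3,0],"angular": [0.3,0,0],"fingers": 5},{"delta_pos": [12.5,-0.3,0],"angular": [0.3,0,0],"fingers": 5}])

```text
clock: 14.55
position: [0.504, 0.0162, 0.0031]
tcp_rot: [0.114, 0.7, -0.113, 0.696]
force: [0.0, 0.0, -0.1]
grip_width: 0.05
```

>>> play_rows(moves=[{"delta_pos": [0,0,0],"angular": [0,0,0],"fingers": 2.5},{"delta_pos": [0,0,0],"angular": [0,0,0],"fingers": 2.5},{"delta_pos": [0,0,0],"angular": [0,0,0],"fingers": 2.5},{"delta_pos": [0,0,0],"angular": [0,0,0],"fingers": 2.5},{"delta_pos": [0,0,0],"angular": [0,0,0],"fingers": 2.5},{"delta_pos": [0,0,0],"angular": [0,0,0],"fingers": 2.5},{"delta_pos": [0,0,0],"angular": [0,0,0],"fingers": 2.5}])

```text
clock: 15.13
position: [0.5055, 0.016, 0.0047]
tcp_rot: [0.114, 0.699, -0.113, 0.697]
force: [0.2, 0.4, 6.0]
grip_width: 0.0291
```

>>> play_rows(moves=[{"delta_pos": [-1,0,0],"angular": [0,0,0],"fingers": 2.5},{"delta_pos": [-2.5,0,0],"angular": [0,0,0],"fingers": 2.5},{"delta_pos": [-5,0,0],"angular": [0,0,0],"fingers": 2.5},{"delta_pos": [-8,0,0],"angular": [0,0,0],"fingers": 2.5},{"delta_pos": [-12,0,0],"angular": [0,0,0],"fingers": 2.5},{"delta_pos": [-12,0,0],"angular": [0,0,0],"fingers": 2.5},{"delta_pos": [-12,0,0],"angular": [0,0,0],"fingers": 2.5}])

```text
clock: 15.72
position: [0.5077, 0.0155, 0.1285]
tcp_rot: [0.114, 0.696, -0.112, 0.7]
force: [-0.4, -0.0, -0.5]
grip_width: 0.0291
```

View pics/w10.png

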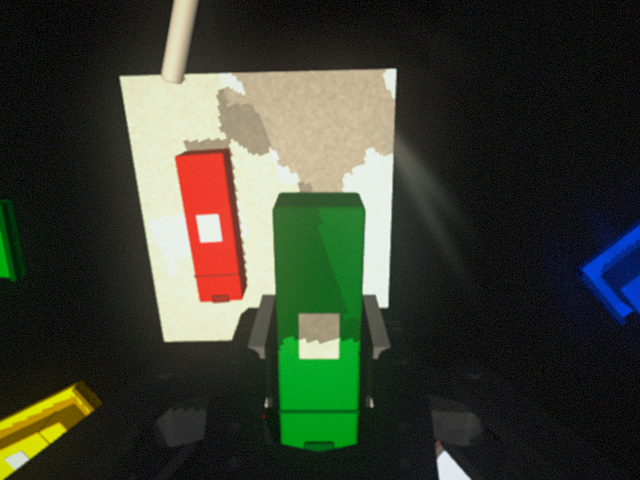

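Green is held level (it sits the other way round, with its label at (319,336); the outline is as before). Rotating to zyaw −112 while carrying.

>>> play_rows(moves=[{"delta_pos": [-0.2,-2,0],"angular": [7,0,0],"fingers": 2.5},{"delta_pos": [-0.2,-4,0],"angular": [14,0,0],"fingers": 2.5},{"delta_pos": [-0.2,-6,0],"angular": [21,0,0],"fingers": 2.5},{"delta_pos": [-0.2,-8,0],"angular": [28,0,0],"fingers": 2.5},{"delta_pos": [-0.2,-10,0],"angular": [35,0,0],"fingers": 2.5},{"delta_pos": [-0.2,-12,0],"angular": [42,0,0],"fingers": 2.5},{"delta_pos": [-0.2,-14,0],"angular": [49,0,0],"fingers": 2.5},{"delta_pos": [-0.2,-16,0.3],"angular": [56,0,0],"fingers": 2.5},{"delta_pos": [-0.2,-18,0.5],"angular": [63,0,0],"fingers": 2.5},{"delta_pos": [-0.2,-20,0.7],"angular": [70,0,0],"fingers": 2.5}])

```text
clock: 16.6
position: [0.4475, -0.1763, 0.125]
tcp_rot: [0.495, 0.507, -0.494, 0.503]
force: [0.3, -0.1, -2.1]
grip_width: 0.0295
```

```bash
EX=1 python3 g.py .4305 -.2505 .07 -112.1
```

```text
clock 16.60 pos [ 0.4475 -0.1763  0.125 ] zyaw -88.8 q6 -0.55 F [ 0.3 -0.1 -2.1] w 0.0295
  delta_pos [ 5.47 -1.84  7.41] angular [23.3 -0.2  0.2] rows>= 4
```

>>> play_rows(moves=[{"delta_pos": [1,-0.6,2],"angular": [6,0,0],"fingers": 2.5},{"delta_pos": [2,-1.2,4],"angular": [12,0,0],"fingers": 2.5},{"delta_pos": [3,-1.6,6],"angular": [18,0,0],"fingers": 2.5},{"delta_pos": [4,-1.8,7.4],"angular": [23.3,-0.2,0.2],"fingers": 2.5},{"delta_pos": [5.5,-1.8,7.4],"angular": [23.3,-0.2,0.2],"fingers": 2.5},{"delta_pos": [5.5,-1.8,7.4],"angular": [23.3,-0.2,0.2],"fingers": 2.5},{"delta_pos": [5.5,-1.8,7.4],"angular": [23.3,-0.2,0.2],"fingers": 2.5}])

```text
clock: 17.18
position: [0.429, -0.249, 0.067]
tcp_rot: [-0.586, -0.397, 0.587, -0.393]
force: [0.0, 0.7, -0.6]
grip_width: 0.0292
```

```bash
EX=1 python3 g.py .4305 -.2505 .014 -112.1;  python3 w.py w11 .4305 -.2505 67.9 0 .126 .056 .005
```

```text
clock 17.18 pos [ 0.429 -0.249  0.067] zyaw -112.1 q6 -0.29 F [ 0.   0.7 -0.6] w 0.0292
  delta_pos [5.3  0.23 0.1 ] angular [-0.  -0.1  0.4] rows>= 2
```

View pics/w11.png

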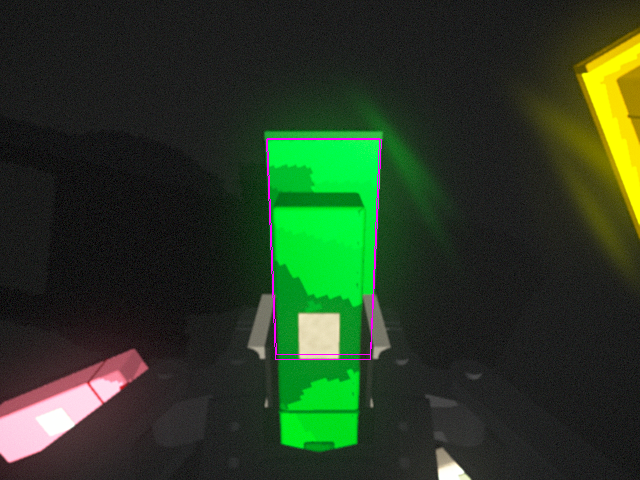

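The cradle overlay fits (the strip above it is the 10 mm lip). Lowering green.

>>> play_rows(moves=[{"delta_pos": [1,0.23,0.05],"angular": [0,-0.1,0.4],"fingers": 2.5},{"delta_pos": [2.5,0.23,0.05],"angular": [0,-0.1,0.4],"fingers": 2.5},{"delta_pos": [3.5,0.23,0.05],"angular": [0,-0.1,0.4],"fingers": 2.5},{"delta_pos": [4.3,0.23,0.05],"angular": [0,-0.1,0.4],"fingers": 2.5},{"delta_pos": [5,0.23,0.05],"angular": [0,-0.1,0.4],"fingers": 2.5},{"delta_pos": [5.2,0.23,0.05],"angular": [0,-0.1,0.4],"fingers": 2.5},{"delta_pos": [5.2,0.23,0.05],"angular": [0,-0.1,0.4],"fingers": 2.5}])

```text
clock: 17.82
position: [0.4315, -0.2503, 0.0158]
tcp_rot: [0.587, 0.394, -0.586, 0.396]
force: [0.4, 0.2, 0.4]
grip_width: 0.0292
```

>>> play_rows(moves=[{"delta_pos": [0.15,0,0],"angular": [0,0,0],"fingers": 2.5},{"delta_pos": [0.3,0,0],"angular": [0,0,0],"fingers": 2.5},{"delta_pos": [0.4,0,0],"angular": [0,0,0],"fingers": 2.5},{"delta_pos": [0.4,0,0],"angular": [0,0,0],"fingers": 2.5}])

```text
clock: 18.15
position: [0.4316, -0.2504, 0.012]
tcp_rot: [0.587, 0.394, -0.586, 0.396]
force: [-0.3, -0.0, 0.1]
grip_width: 0.0296
```

```bash
EX=1 python3 g.py .4305 -.2505 .010 -112.1
```

```text
clock 18.15 pos [ 0.4316 -0.2504  0.012 ] zyaw -112.1 q6 -0.29 F [-0.3 -0.   0.1] w 0.0296
  delta_pos [ 0.2  -0.1   0.05] angular [ 0.  -0.  -0.2] rows>= 1
```

>>> play_rows(moves=[{"delta_pos": [0.1,0,0],"angular": [0,0,0],"fingers": 2.5},{"delta_pos": [0.2,0,0],"angular": [0,0,0],"fingers": 2.5},{"delta_pos": [0.25,0,0],"angular": [0,0,0],"fingers": 2.5},{"delta_pos": [0.25,0,0],"angular": [0,0,0],"fingers": 2.5}])

```text
clock: 18.48
position: [0.4317, -0.2505, 0.0097]
tcp_rot: [0.587, 0.394, -0.586, 0.396]
force: [-1.0, 0.1, 2.0]
grip_width: 0.0292
```

Light contact (2 N). Releasing.

>>> play_rows(moves=[{"delta_pos": [0,0,0],"angular": [0,0,0],"fingers": 5},{"delta_pos": [0,0,0],"angular": [0,0,0],"fingers": 5},{"delta_pos": [0,0,0],"angular": [0,0,0],"fingers": 5},{"delta_pos": [0,0,0],"angular": [0,0,0],"fingers": 5},{"delta_pos": [-2,0,0],"angular": [0,0,0],"fingers": 5},{"delta_pos": [-6,0,0],"angular": [0,0,0],"fingers": 5},{"delta_pos": [-10,0,0],"angular": [0,0,0],"fingers": 5},{"delta_pos": [-12,0,0],"angular": [0,0,0],"fingers": 5},{"delta_pos": [-12,0,0],"angular": [0,0,0],"fingers": 5},{"delta_pos": [-12,0,0],"angular": [0,0,0],"fingers": 5}])

```text
clock: 19.32
position: [0.4323, -0.2511, 0.1315]
tcp_rot: [0.587, 0.393, -0.585, 0.397]
force: [-1.0, -0.4, -0.6]
grip_width: 0.05
```

```bash
python3 w.py w12 .4305 -.2505 67.9 0 .126 .056 .005 .4305 -.2505 67.9 0.005 .1 .03 .022; EX=1 python3 g.py .489 -.051 .13 -15
```

```text
clock 19.37 pos [ 0.4312 -0.2502  0.1295] zyaw -112.1 q6 -0.29 F [-0.5 -0.4 -0.7] w 0.0499
  delta_pos [ -0.06  -2.13 -20.63] angular [-97.1   0.1  -0.1] rows>= 14
```

View pics/w12.png

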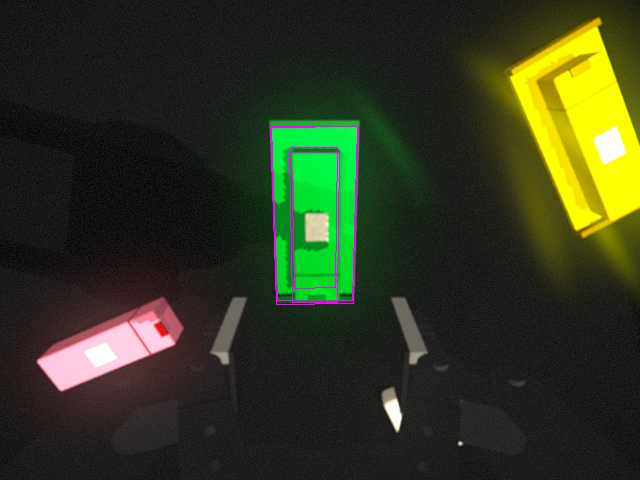

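Green is centred in its cradle (label at (316,227), edges on the overlay). Moving to red.

>>> play_rows(moves=[{"delta_pos": [0,-0.2,-2],"angular": [-7,0,0],"fingers": 5},{"delta_pos": [0,-0.4,-4],"angular": [-14,0,0],"fingers": 5},{"delta_pos": [0,-0.6,-6],"angular": [-21,0,0],"fingers": 5},{"delta_pos": [0,-0.8,-8],"angular": [-28,0,0],"fingers": 5},{"delta_pos": [0,-1,-10],"angular": [-35,0,0],"fingers": 5},{"delta_pos": [0,-1.2,-12],"angular": [-42,0,0],"fingers": 5},{"delta_pos": [0,-1.4,-14],"angular": [-49,0,0],"fingers": 5},{"delta_pos": [0,-1.6,-16],"angular": [-56,0,0],"fingers": 5},{"delta_pos": [0,-1.8,-18],"angular": [-63,0,0],"fingers": 5},{"delta_pos": [0,-2,-20],"angular": [-70,0,0],"fingers": 5}])

```text
clock: 20.2
position: [0.4863, -0.056, 0.1266]
tcp_rot: [0.252, 0.662, -0.252, 0.66]
force: [0.7, 0.7, -0.0]
grip_width: 0.0497
```

```bash
EX=1 python3 g.py .489 -.051 .13 -15
```

```text
clock 20.20 pos [ 0.4863 -0.056   0.1266] zyaw -41.7 q6 -1.11 F [ 0.7  0.7 -0. ] w 0.0497
  delta_pos [-0.34  0.55 -0.13] angular [-26.7  -0.1   0. ] rows>= 4
```

>>> play_rows(moves=[{"delta_pos": [-0.3,0.5,-0.1],"angular": [-7,0,0],"fingers": 5},{"delta_pos": [-0.3,0.5,-0.1],"angular": [-14,0,0],"fingers": 5},{"delta_pos": [-0.3,0.5,-0.1],"angular": [-21,0,0],"fingers": 5},{"delta_pos": [-0.3,0.5,-0.1],"angular": [-26.7,-0.1,0],"fingers": 5},{"delta_pos": [-0.3,0.5,-0.1],"angular": [-26.7,-0.1,0],"fingers": 5},{"delta_pos": [-0.3,0.5,-0.1],"angular": [-26.7,-0.1,0],"fingers": 5}])

```text
clock: 20.7
position: [0.4877, -0.0512, 0.1275]
tcp_rot: [0.093, 0.702, -0.093, 0.699]
force: [0.1, 0.2, 0.7]
grip_width: 0.0498
```

```bash
EX=1 python3 g.py .489 -.051 .004 -15; python3 w.py w13 .489 -.052 -15 0 .1 .03 .022
```

```text
clock 20.70 pos [ 0.4877 -0.0512  0.1275] zyaw -15.2 q6 -1.56 F [0.1 0.2 0.7] w 0.0498
  delta_pos [12.35  0.06  0.18] angular [-0.2 -0.2  0. ] rows>= 3
```

View pics/w13.png

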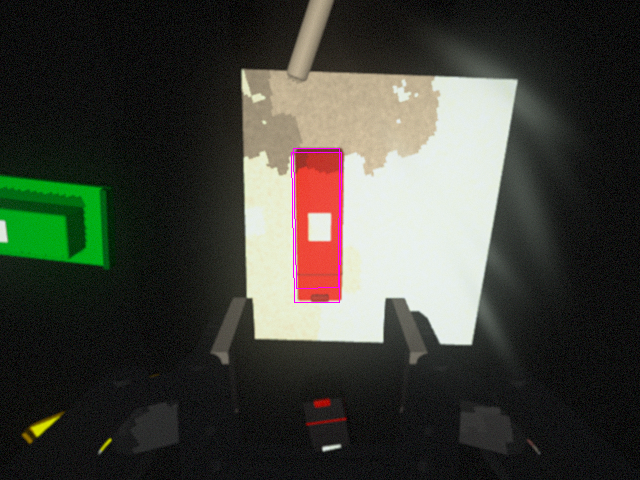

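Red with its white label at (319,226) sits between the fingers and matches the overlay. The black look-alike below, at (325,425), is separate. Descending, gripping and lifting.

>>> play_rows(moves=[{"delta_pos": [3,0.05,0.15],"angular": [0,0,0],"fingers": 5},{"delta_pos": [6.5,0.05,0.15],"angular": [0,0,0],"fingers": 5},{"delta_pos": [9,0.05,0.15],"angular": [0,0,0],"fingers": 5},{"delta_pos": [11,0.05,0.15],"angular": [0,0,0],"fingers": 5},{"delta_pos": [12,0.05,0.15],"angular": [0,0,0],"fingers": 5},{"delta_pos": [12.2,0.05,0.15],"angular": [0,0,0],"fingers": 5},{"delta_pos": [12.2,0.05,0.15],"angular": [0,0,0],"fingers": 5}])

```text
clock: 21.33
position: [0.4888, -0.0512, 0.0055]
tcp_rot: [0.094, 0.703, -0.094, 0.699]
force: [0.3, -0.3, 0.1]
grip_width: 0.0501
```

>>> play_rows(moves=[{"delta_pos": [0,0,0],"angular": [0,0,0],"fingers": 2.5},{"delta_pos": [0,0,0],"angular": [0,0,0],"fingers": 2.5},{"delta_pos": [0,0,0],"angular": [0,0,0],"fingers": 2.5},{"delta_pos": [0,0,0],"angular": [0,0,0],"fingers": 2.5},{"delta_pos": [0,0,0],"angular": [0,0,0],"fingers": 2.5},{"delta_pos": [0,0,0],"angular": [0,0,0],"fingers": 2.5},{"delta_pos": [0,0,0],"angular": [0,0,0],"fingers": 2.5}])

```text
clock: 21.92
position: [0.4903, -0.0516, 0.0073]
tcp_rot: [0.093, 0.701, -0.094, 0.7]
force: [-0.4, -0.6, 6.3]
grip_width: 0.0291
```

>>> play_rows(moves=[{"delta_pos": [-1,0,0],"angular": [0,0,0],"fingers": 2.5},{"delta_pos": [-2.5,0,0],"angular": [0,0,0],"fingers": 2.5},{"delta_pos": [-5,0,0],"angular": [0,0,0],"fingers": 2.5},{"delta_pos": [-8,0,0],"angular": [0,0,0],"fingers": 2.5},{"delta_pos": [-12,0,0],"angular": [0,0,0],"fingers": 2.5},{"delta_pos": [-12,0,0],"angular": [0,0,0],"fingers": 2.5},{"delta_pos": [-12,0,0],"angular": [0,0,0],"fingers": 2.5}])

```text
clock: 22.5
position: [0.4926, -0.0521, 0.1312]
tcp_rot: [0.093, 0.699, -0.094, 0.703]
force: [-0.2, -0.1, -0.7]
grip_width: 0.0292
```

```bash
EX=1 python3 g.py .410 .270 .13 -102.5; python3 w.py w14
```

```text
clock 22.50 pos [ 0.4926 -0.0521  0.1312] zyaw -15.2 q6 -1.56 F [-0.2 -0.1 -0.7] w 0.0292
  delta_pos [ 1.000e-02  2.891e+01 -1.643e+01] angular [87.3  0.3 -0.2] rows>= 13
```

View pics/w14.png

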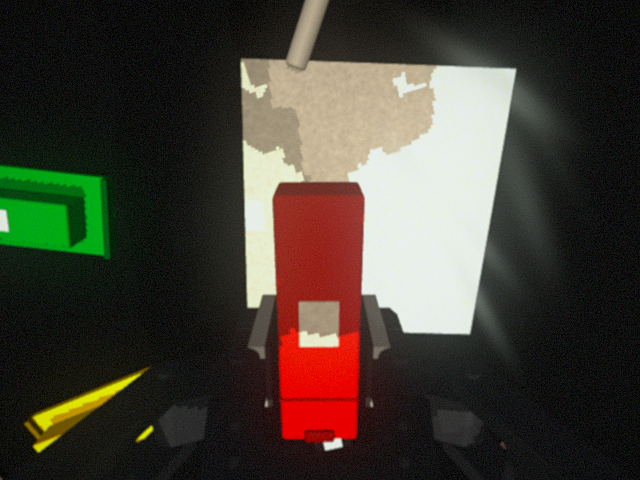

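Red is held level, about 3–4 mm toward −z in the hand. I'll compensate when placing. Carrying it now.

>>> play_rows(moves=[{"delta_pos": [0,2.3,-1.3],"angular": [7,0,0],"fingers": 2.5},{"delta_pos": [0,4.6,-2.6],"angular": [14,0,0],"fingers": 2.5},{"delta_pos": [0,6.9,-3.9],"angular": [21,0,0],"fingers": 2.5},{"delta_pos": [0,9.2,-5.2],"angular": [28,0,0],"fingers": 2.5},{"delta_pos": [0,11.5,-6.5],"angular": [35,0,0],"fingers": 2.5},{"delta_pos": [0,13.8,-7.8],"angular": [42,0,0],"fingers": 2.5},{"delta_pos": [0,16.1,-9.1],"angular": [49,0,0],"fingers": 2.5},{"delta_pos": [0,18.4,-10.4],"angular": [56,0,0],"fingers": 2.5},{"delta_pos": [0,20.7,-11.7],"angular": [63,0,0],"fingers": 2.5},{"delta_pos": [0,23,-13],"angular": [70,0,0],"fingers": 2.5}])

```text
clock: 23.38
position: [0.4238, 0.2051, 0.1261]
tcp_rot: [0.479, 0.519, -0.482, 0.519]
force: [-0.1, -0.5, -0.5]
grip_width: 0.0294
```

```bash
EX=1 python3 g.py .4095 .2667 .07 -102.5
```

```text
clock 23.38 pos [0.4238 0.2051 0.1261] zyaw -85.6 q6 0.22 F [-0.1 -0.5 -0.5] w 0.0294
  delta_pos [ 5.6  -0.93 -6.26] angular [16.9  0.1  0.2] rows>= 3
```

>>> play_rows(moves=[{"delta_pos": [0.5,-0.4,-2],"angular": [6,0,0],"fingers": 2.5},{"delta_pos": [1.5,-0.7,-4],"angular": [12,0,0],"fingers": 2.5},{"delta_pos": [3,-0.9,-6],"angular": [16.9,0.1,0.2],"fingers": 2.5},{"delta_pos": [5,-0.9,-6.3],"angular": [16.9,0.1,0.2],"fingers": 2.5},{"delta_pos": [5.6,-0.9,-6.3],"angular": [16.9,0.1,0.2],"fingers": 2.5},{"delta_pos": [5.6,-0.9,-6.3],"angular": [16.9,0.1,0.2],"fingers": 2.5}])

```text
clock: 23.88
position: [0.4067, 0.2658, 0.0661]
tcp_rot: [-0.548, -0.443, 0.554, -0.443]
force: [-0.9, -0.3, -0.5]
grip_width: 0.0295
```

```bash
EX=1 python3 g.py .4095 .2667 .016 -102.5;  python3 w.py w15 .410 .2697 77.5 0 .126 .056 .005
```

```text
clock 23.88 pos [0.4067 0.2658 0.0661] zyaw -102.4 q6 0.64 F [-0.9 -0.3 -0.5] w 0.0295
  delta_pos [ 5.01  0.29 -0.17] angular [0.1 0.3 0.4] rows>= 2
```

View pics/w15.png

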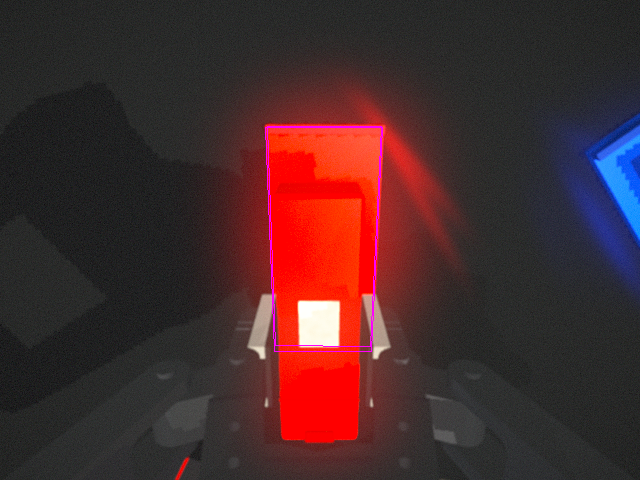

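The cradle overlay fits. Lowering red.

>>> play_rows(moves=[{"delta_pos": [1,0.3,-0.15],"angular": [0,0.3,0.4],"fingers": 2.5},{"delta_pos": [2.5,0.3,-0.15],"angular": [0,0.3,0.4],"fingers": 2.5},{"delta_pos": [3.5,0.3,-0.15],"angular": [0,0.3,0.4],"fingers": 2.5},{"delta_pos": [4.3,0.3,-0.15],"angular": [0,0.3,0.4],"fingers": 2.5},{"delta_pos": [4.8,0.3,-0.15],"angular": [0,0.3,0.4],"fingers": 2.5},{"delta_pos": [5,0.3,-0.15],"angular": [0,0.3,0.4],"fingers": 2.5},{"delta_pos": [5,0.3,-0.15],"angular": [0,0.3,0.4],"fingers": 2.5}])

```text
clock: 24.52
position: [0.4111, 0.2666, 0.0177]
tcp_rot: [0.552, 0.442, -0.55, 0.443]
force: [-0.5, 0.8, -0.5]
grip_width: 0.0292
```

>>> play_rows(moves=[{"delta_pos": [0.15,0,0],"angular": [0,0,0],"fingers": 2.5},{"delta_pos": [0.25,0,0],"angular": [0,0,0],"fingers": 2.5},{"delta_pos": [0.35,0,0],"angular": [0,0,0],"fingers": 2.5},{"delta_pos": [0.35,0,0],"angular": [0,0,0],"fingers": 2.5}])

```text
clock: 24.85
position: [0.4112, 0.2667, 0.0144]
tcp_rot: [0.552, 0.442, -0.55, 0.443]
force: [-0.1, -0.1, -0.8]
grip_width: 0.0292
```

```bash
EX=1 python3 g.py .4095 .2667 .0125 -102.5
```

```text
clock 24.85 pos [0.4112 0.2667 0.0144] zyaw -102.5 q6 0.64 F [-0.1 -0.1 -0.8] w 0.0292
  delta_pos [ 0.19 -0.17  0.04] angular [ 0.  -0.1 -0.2] rows>= 1
```

>>> play_rows(moves=[{"delta_pos": [0.1,-0.1,0],"angular": [0,0,0],"fingers": 2.5},{"delta_pos": [0.2,-0.1,0],"angular": [0,0,0],"fingers": 2.5},{"delta_pos": [0.25,-0.1,0],"angular": [0,0,0],"fingers": 2.5},{"delta_pos": [0.25,-0.1,0],"angular": [0,0,0],"fingers": 2.5}])

```text
clock: 25.18
position: [0.4103, 0.267, 0.0123]
tcp_rot: [0.552, 0.442, -0.55, 0.443]
force: [-2.2, -0.2, 4.6]
grip_width: 0.0293
```

>>> play_rows(moves=[{"delta_pos": [0,0,0],"angular": [0,0,0],"fingers": 5},{"delta_pos": [0,0,0],"angular": [0,0,0],"fingers": 5},{"delta_pos": [0,0,0],"angular": [0,0,0],"fingers": 5},{"delta_pos": [0,0,0],"angular": [0,0,0],"fingers": 5},{"delta_pos": [-2,0,0],"angular": [0,0,0],"fingers": 5},{"delta_pos": [-6,0,0],"angular": [0,0,0],"fingers": 5},{"delta_pos": [-10,0,0],"angular": [0,0,0],"fingers": 5},{"delta_pos": [-14,0,0],"angular": [0,0,0],"fingers": 5},{"delta_pos": [-14,0,0],"angular": [0,0,0],"fingers": 5},{"delta_pos": [-14,0,0],"angular": [0,0,0],"fingers": 5}])

```text
clock: 26.02
position: [0.4119, 0.2679, 0.156]
tcp_rot: [0.555, 0.442, -0.548, 0.444]
force: [-0.8, 0.3, -0.3]
grip_width: 0.05
```

```bash
python3 w.py w16 .410 .2697 77.5 0 .126 .056 .005 .410 .2697 77.5 0.005 .1 .03 .022; EX=1 python3 g.py .43 0 .25 -102
```

```text
clock 26.07 pos [0.4103 0.2671 0.1533] zyaw -102.5 q6 0.64 F [-0.6  0.4 -0. ] w 0.0500
  delta_pos [-9.71  7.73 25.63] angular [-0.5 -0.2 -0.3] rows>= 7
```

View pics/w16.png

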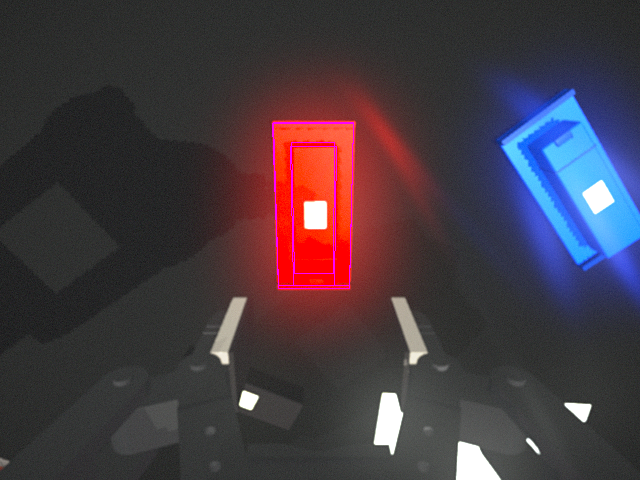

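Red lies on the overlay, with its label at (315,215). Backing the arm away over the empty middle so the top camera can check all four.

>>> play_rows(moves=[{"delta_pos": [-4,2,4],"angular": [0,0,0],"fingers": 5},{"delta_pos": [-9.7,7.7,25.6],"angular": [0,0,0],"fingers": 5},{"delta_pos": [-9.7,7.7,25.6],"angular": [0,0,0],"fingers": 5},{"delta_pos": [-9.7,7.7,25.6],"angular": [0,0,0],"fingers": 5},{"delta_pos": [-9.7,7.7,25.6],"angular": [0,0,0],"fingers": 5},{"delta_pos": [-9.7,7.7,25.6],"angular": [0,0,0],"fingers": 5},{"delta_pos": [-9.7,7.7,25.6],"angular": [0,0,0],"fingers": 5},{"delta_pos": [-9.7,7.7,25.6],"angular": [0,0,0],"fingers": 5},{"delta_pos": [-9.7,7.7,25.6],"angular": [0,0,0],"fingers": 5},{"delta_pos": [-9.7,7.7,25.6],"angular": [0,0,0],"fingers": 5}])

```text
clock: 26.9
position: [0.429, 0.0008, 0.2478]
tcp_rot: [0.553, 0.443, -0.55, 0.442]
force: [-0.6, -0.9, 0.5]
grip_width: 0.0496
```

```bash
python3 m.py p3 mailer_blue,mailer_yellow,mailer_green,mailer_red end; python3 - <<'E'
from h import *
p=robot.get_image("top")
for t,z in(("medium_bottle",.03),("culture_dish",.01)):
    for d in robot.cut_out(p,t)[:1]:
        ys,xs=np.nonzero(d["pixels"]); print(t,d["conf"],toworld(p,[xs.mean(),ys.mean()],z)[0].round(3))
s=robot.state(); print(s["clock"],s["position"].round(3),s["grip_width"])
E
```

```text
top mailer_blue 0.76 803 [0.6016 0.2446] yaw -64.3 res 0.011
top mailer_yellow 0.78 750 [ 0.614  -0.2658] yaw -79.6 res 0.026
top mailer_green 0.91 812 [ 0.4305 -0.2526] yaw 66.9 res 0.010
top mailer_red 0.85 790 [0.4095 0.2685] yaw 78.3 res 0.003
scene mailer_blue 0.89 1444 [0.6022 0.2436] yaw -64.1 res 0.004
scene mailer_yellow 0.59 752 [ 0.6133 -0.265 ] yaw -80.8 res 0.007
scene mailer_green 0.83 583 [ 0.4306 -0.2517] yaw 67.8 res 0.017
culture_dish 0.86 [0.747 0.068 0.01 ]
27.55 [0.43  0.001 0.25 ] 0.04986894935134552
```

View pics/p3_top.png

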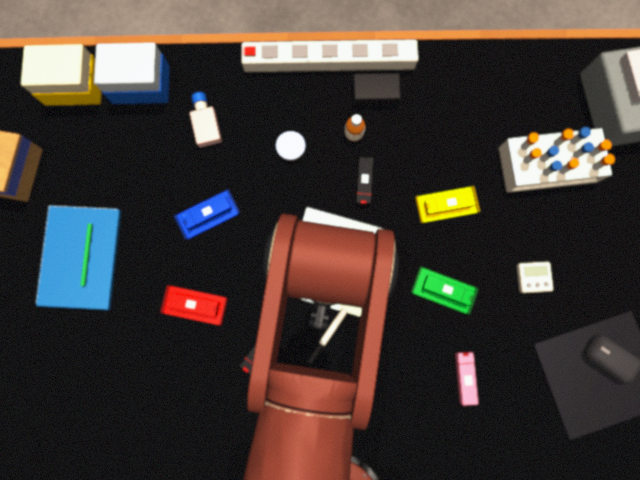

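View pics/p3_scene.png

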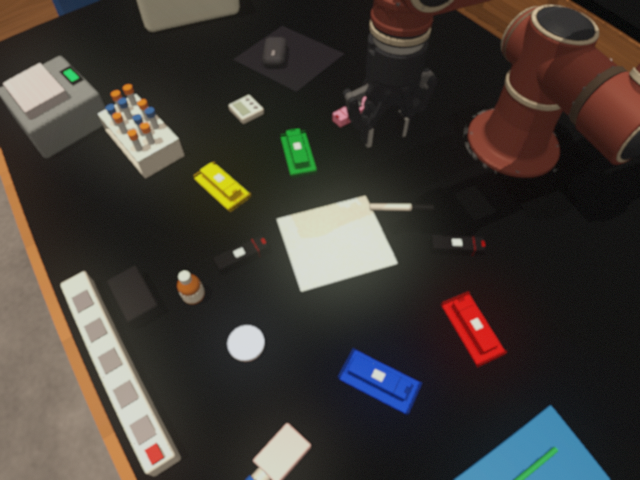

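All four lie in their cradles within about 3 mm and 1°. The bottle at (355,127) and the dish at (290,145) are unmoved, and the arm is clear. Handing in.

```bash
python3 -c "
from workcell import robot
print(robot.hand_in())"
```

```text
the job is handed in; nothing more can be done
None
```

All four mailers are in the cradles of their own colour, and I handed the job in at about 27.6 s of the 102 s allowed. I put away blue and yellow first, then green and red, gripping each across its middle and setting it down at light contact, at most 8 N.

- **After step 1:** green and red had not shifted in the camera images.
- **Final placing:** every fit from the cameras was within about 3 mm and 1–2° of the cradle, against limits of 12 mm and 0.2 rad. All four lie flat with the label up.
- **Bottle and dish:** the dish measured within about 1 mm of where it stood. The network missed the bottle in the last picture, but it shows at the same pixel (355,127) as at the start. The gripper was open and clear of everything at hand-in.
- **Disagreements:**
  - The network missed red in the last scene picture, so its final fit comes from the top camera, plus the wrist overlay after release.
  - One mid-run fit of yellow was bad because the arm half hid it; later fits from both cameras agreed.
  - Early on, the network took the black look-alikes for the red mailer. I chose the real one by its colour.

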